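Clear the push-push cutter magazine of a bench lathe

ROBOT

A 6-joint arm with a two-finger parallel gripper is mounted at the origin on the work surface. World frame = base frame: x ahead of the robot, y to its left, z up, the work surface at z = 0. Lengths are in mm, angles in rad, forces in N, time in s.
With the tool pointing down it reaches from about 350 to 775 mm from the base axis. Payload 7.3 kg.
Tool frame: the origin (TCP) lies between the finger pads; the fingertips stand 22 mm ahead of it and the grasp point (between the pads) lies 3 mm ahead of it; z points along the fingers, x is the direction in which the jaws open and shut, and the axes are right-handed (so a half turn about z gives the same grasp; the last joint's range is limited). The gripper opens to 92 mm and grips with 3 to 60 N. Pads are 19 mm wide; open, the fingers measure 130 mm over their backs; the gripper's body (75 mm by 190 mm) begins 47 mm behind the grasp point.
Start: joints at [1.143, 0.342, 1.524, -0, 1.275, -0.146], TCP at [145.979, 504.314, 248.741] pointing down, gripper open.
Joint ranges: [-2.53, 2.53], [-0.77, 2.02], [0.04, 2.7], [-1, 4.14], [0.28, 2.66], [-3.11, 3.11]. Speed limits (rad/s): [2.57, 2.57, 3.14, 3.14, 3.14, 3.14].

INTERFACE

Orientations are given as [roll, pitch, yaw] about the fixed x, y, z axes, in that order (R = Rz(yaw) Ry(pitch) Rx(roll)).
In Python, from plant import * gives the robot as it stands. The module is installed in compiled form; this text tells all that it offers.
- The arm moves only by the shell command python3 -m handwheel 'ROWS' [OPENING]. ROWS is a JSON object of lists of equal length, an entry for each row: "translation": the shift along the world's x, y, z in units of 15 cm (1.0 is 15 cm), a list of three; "twist": the turn about the world's z in units of 90 degrees (1.0 is 90 degrees). In form: {"translation": [[tx, ty, tz], ...], "twist": [twist, ...]}. A call has exactly 8 rows; each row shifts and turns the pose as measured when the row begins; what a row does not reach is not made up. A row lasts 1/8 s, in which the tool goes at most 62.5 mm and 10.7 degrees, less where a joint would pass 70% of its speed; a pose out of reach is approached as far as the arm can. A call with a number of a shift or a turn outside -1 to 1 is refused whole. A call with a gripper value outside its range is refused whole. OPENING is the closure in counts, from 0 (fully open) to 255 (shut), set as the call begins (- or left out, the last holds). The fingers move at their own pace and stop on an object; the grip force is fixed at half the most. Time passes only in rows, so rows that do not move let the fingers close, or fill a call up. It gives the time, the measured TCP pose, the force and the opening at its end, in the units of the state.
- get_obs(): the state, without advancing time (a new reading comes with each control period).
- capture(name): name is "scene" or "side" or "wrist"; returns a dict with "img" (420x560x3 uint8, red, green, blue), "vertical_fov" (degrees; the focal length in pixels is half the picture's height over the tangent of half this angle, whatever the lens; pixels are square), "cx", "cy" (the principal point, pixels), "world_from_camera" (4x4, takes a point from camera to world coordinates). Camera axes: x right, y up, looking along -z (the intrinsics and any distortion apply to the point x, -y, -z); pixel columns grow to the right and rows downward; lengths in mm; the calibration is good to about 2 mm. The wrist camera is an equidistant fisheye: a pixel r from the principal point sees the ray r / f radians off the axis. A picture is of the moment at which its call begins. There is no depth.
- close_job(): hands the job in, once; it reports no verdict.
Trained networks look in the newest picture that a camera, given by its name, has taken for a name from the list of things; names that differ only in an ending like _2 or _b are one class to them, and where a whole thing is asked for, a point or a joint stands for the part that bears it (a point fixed in the world has none). Each returns a list of dicts, best first, with "score" (0 to 1); they miss things now and then, are a little off and sometimes report something else, mostly with a low value. They report only what shows in the picture. A call takes as long as a camera call.
- search_frame(camera, label): "position" ([x, y, z] in mm, in the coordinates of the camera as it stood for that picture, good to about 4 mm: the middle of the surface that is visible of it).
- spot_point(camera, label): "position" ([x, y, z] in mm, in the coordinates of the camera as it stood for that picture, good to about 4 mm: a listed point, or the origin of a listed thing).
The state is a dict: "time": time; "joint_positions": joint angles; "dq": joint speeds; "tau": joint torques, N m; "tool_pos": TCP position; "tcp_rot": TCP orientation; "contact_force": force on the tool from outside, world axes, zero at the start; "moment": the same for the moment, N m; "grip_width": finger opening in mm.
Only numpy, scipy, OpenCV 4.12 (cv2) and the standard library are available. Lean on these libraries where they do the work, as an engineer would, in place of code of your own. Each camera call takes 0.05 s, during which the arm holds its last target.

TASK

Clear the lathe's cutter magazine: lift the keeper bolt's handle out of its notch, draw the bolt fully back and drop the handle into the other notch; then press each cutter cartridge in the magazine down until its latch trips, draw it out as it springs up and put it in the aluminium tray. When all of them are in the tray, slide the bolt fully home over the empty pockets and drop its handle back into the first notch. Leave the crucible, screwdriver and screw clamp alone.

Things in the scene. Friction and masses are not known exactly. Their poses are not given: they have to be found in the camera images.
- magazine: Fixed grey steel magazine block. Origin on the bench under the middle of the pocket row; top deck 100 mm above the bench. Four square pockets (28.5 mm wide, some empty) along its y at y = -72, -24, +24, +72 mm, x = 0; the block spans x -26 to +36, y -98 to +98 mm. A bolt bed 52 mm wide (y -22 to 30 mm, top at 88 mm) reaches to x = -156 mm and carries the keeper bolt.
- deck (a point): Centre of the deck over the pocket row. Below each cartridge is a push-push latch on a sprung lift: press the cartridge 4 mm or more deeper than it stands (6 to 9 N; firm stop at about 5 mm) and let go, and it rises within 1.5 s to 24 mm above its latched height and stays there, still 42 mm deep in the pocket and loose. Pressing a risen one fully down latches it again.
- crossbar (a point): Middle of the crossbar on the end of the bolt's rod: flat steel, 14 mm wide, 184 mm long along the magazine's y, underside 110 mm and top 115 mm above the bench. With the bolt home it lies over the middle of the pocket row, so that no cartridge can be pressed or taken out; drawn back it lies 48 mm towards the magazine's -x.
- notch_home (a point): Middle of the mouth of the notch that holds the handle with the bolt home (magazine x = -90, y = 23 mm, 127 mm above the bench). The notches, 13 mm wide, are in an upright plate 6 mm thick along the rod (y 20 to 26 mm, top 127 mm above the bench).
- notch_back (a point): The same for the other notch, which holds the handle with the bolt drawn fully back (magazine x = -138 mm).
- bolt (a joint): travel of the keeper bolt (10 mm steel rod along the magazine's x, axis at y = 0, 118 mm above the bench), m: 0 = home over the pockets, 0.048 = drawn fully back towards the magazine's -x (about 2 N to slide; stays where it is left)
- handle (a joint): angle of the bolt's handle about the rod, rad: 0 = lying level towards the magazine's +y, down in a notch; grows as it is lifted towards upright (stop at 1.4). The bolt can only slide while the handle is above about 0.65; let go above a notch it falls in by its weight.
- handle_grip (a point): point on the bolt's handle, 48 mm from the rod's axis (on the magazine's +y side when down, 118 mm above the bench). The handle is a plain round steel bar 9 mm thick, its end 64 mm from the axis; free room outside the notched plate to grip it, closing along the rod.
- cutter1: Cutter cartridge for pocket 1 (magazine y = -72 mm), may be absent: loose square steel bar 26 x 26 x 66 mm with a black blunt cone on top (25 mm wide, 7 mm at its flat tip, 7 mm high, too flat to grip), 0.10 to 0.21 kg. Origin at the centre of the bar; z along it to the cone (tip at z = 40 mm). Latched, the bar is flush with the deck (origin 67 to 68 mm above the bench) and only the cone stands out.
- cutter2: Cutter cartridge for pocket 2 (magazine y = -24 mm), may be absent: loose square steel bar 26 x 26 x 66 mm with a black blunt cone on top (25 mm wide, 7 mm at its flat tip, 7 mm high, too flat to grip), 0.10 to 0.21 kg. Origin at the centre of the bar; z along it to the cone (tip at z = 40 mm). Latched, the bar is flush with the deck (origin 67 to 68 mm above the bench) and only the cone stands out.
- cutter3: Cutter cartridge for pocket 3 (magazine y = +24 mm), may be absent: loose square steel bar 26 x 26 x 66 mm with a black blunt cone on top (25 mm wide, 7 mm at its flat tip, 7 mm high, too flat to grip), 0.10 to 0.21 kg. Origin at the centre of the bar; z along it to the cone (tip at z = 40 mm). Latched, the bar is flush with the deck (origin 67 to 68 mm above the bench) and only the cone stands out.
- cutter4: Cutter cartridge for pocket 4 (magazine y = +72 mm), may be absent: loose square steel bar 26 x 26 x 66 mm with a black blunt cone on top (25 mm wide, 7 mm at its flat tip, 7 mm high, too flat to grip), 0.10 to 0.21 kg. Origin at the centre of the bar; z along it to the cone (tip at z = 40 mm). Latched, the bar is flush with the deck (origin 67 to 68 mm above the bench) and only the cone stands out.
- tray: Open aluminium tray, loose, 170 (x) x 210 (y) x 30 mm high, walls and floor 4 to 5 mm. Origin at the centre of its underside. Cartridges may stand or lie in it.
- crucible: Bystander: small grey crucible, 68 mm wide, 75 mm high. Origin at the centre of its underside.
- driver: Bystander: screwdriver lying on the bench. Origin on the bench under its middle.
- clamp: Bystander: screw clamp lying on the bench, about 65 x 165 x 14 mm. Origin on the bench under its back.

How it is judged:
By the outcome, as a careful person would: the job done as asked, in the order asked, and still so for the second after the job is handed in, with the robot touching nothing.
Of cutter1, cutter2, cutter3, cutter4 only 3 to 4 are there at a start; the rules pass over those that are not, and their reading is None.
At some moment in a run one of tray may be knocked a few centimetres aside while the robot is not near it.
Once in a run the grip may slacken for a moment while it holds something.
It also fails if it takes over 210 s, if anything falls off the work surface, if the arm or the gripper's body presses on something with over 40 N, if the wrist force passes 120 N, or if a joint passes its speed limit or range.

## Working session

There is one attempt and no reset: what is moved stays moved. The work goes in short steps, Python scripts to look and compute and a shell command to move; the robot and the scene stay as the last step left them, time stands still between calls to the robot, and variables do not carry over. Pictures are saved under pics/ and viewed, and the job is handed in when it is done.

```bash
mkdir -p pics; ls; cat > h.py <<'E'
from plant import *
import numpy as np, cv2, json
from scipy.spatial.transform import Rotation as R
def snap(cam,name):
    c=capture(cam); cv2.imwrite(f'pics/{name}.png',c['img'][:,:,::-1]); return c
def tow(c,p):
    return (c['world_from_camera']@np.append(p,1))[:3]
def ray(c,u,v,fish=False):
    H=c['img'].shape[0]; f=H/2/np.tan(np.radians(c['vertical_fov'])/2)
    x=(u-c['cx'])/f;y=(v-c['cy'])/f
    if fish:
        r=np.hypot(x,y); s=np.sin(r)/r if r>1e-9 else 1; d=np.array([x*s,-y*s,-np.cos(r)])
    else: d=np.array([x,-y,-1.])
    M=c['world_from_camera']; return M[:3,3],M[:3,:3]@d
def hit(c,u,v,z,fish=False):
    o,d=ray(c,u,v,fish); return o+d*(z-o[2])/d[2]
def proj(c,P,fish=False):
    H=c['img'].shape[0]; f=H/2/np.tan(np.radians(c['vertical_fov'])/2)
    p=(np.linalg.inv(c['world_from_camera'])@np.append(P,1))[:3]; x,y,z=p[0],-p[1],-p[2]
    if fish:
        r=np.hypot(x,y); th=np.arctan2(r,z); return c['cx']+f*th*x/r, c['cy']+f*th*y/r
    return c['cx']+f*x/z, c['cy']+f*y/z
E
python3 - <<'E'
from h import *
o=get_obs(); print(o)
names=['magazine','deck','crossbar','notch_home','notch_back','bolt','handle','handle_grip','cutter1','cutter2','cutter3','cutter4','tray','crucible','driver','clamp']
for cam in ['scene','side','wrist']:
    c=snap(cam,cam+'0'); print(cam,c['vertical_fov'],c['cx'],c['cy'],c['world_from_camera'].round(3).tolist())
    for n in names:
        for fn in (spot_point,):
            try:
                for d in fn(cam,n)[:2]: print(n,round(d['score'],2),tow(c,d['position']).round(1))
            except Exception as e: print(n,e)
E
```

```text
pics
{'time': 0.0, 'joint_positions': array([ 1.14301802e+00,  3.42749151e-01,  1.52503490e+00, -4.25656456e-05,
        1.27541693e+00, -1.46023673e-01]), 'dq': array([ 0.00143556,  0.00114993, -0.00063831,  0.00068095,  0.00093938,
        0.00071786]), 'tau': array([ 2.17047855e-04, -4.31227076e+01, -2.44225448e+01,  7.19799497e-02,
        5.55974082e-02, -1.50286869e-04]), 'tool_pos': array([145.8112162 , 503.94093125, 248.02499301]), 'tcp_rot': array([-3.14139890e+00,  1.59713404e-03,  1.28905427e+00]), 'contact_force': array([ 0.68997564, -0.07804529,  0.08277936]), 'moment': array([-0.00229053,  0.01835467,  0.03449136]), 'grip_width': 92.15166887155972}
scene 53.88857893657546 280.7355239276431 206.51512025955893 [[-0.151, -0.78, 0.607, 1122.819], [0.988, -0.125, 0.086, 110.459], [0.009, 0.613, 0.79, 795.171], [0.0, 0.0, 0.0, 1.0]]
magazine 0.73 [549.7 189.  117.1]
magazine 0.67 [627.1 122.4  -1.2]
deck 0.8 [626.2 125.8  96.3]
crossbar 0.59 [628.7 125.3 112.1]
notch_home 0.63 [540.6 161.5 122.7]
notch_back 0.77 [496.8 172.9 128.8]
bolt it knows: clamp, crossbar, crucible, cu
[... 1512 characters left out ...]
639.1 193.4  67.2]
cutter4 0.46 [612.7  51.3  68.8]
tray 0.73 [ 492.1 -225.7    6.4]
tray 0.45 [ 744.9 -114.5   -1.7]
crucible 0.83 [ 746.4 -114.4   -2.3]
crucible 0.44 [584.4 383.6   4. ]
driver 0.73 [581.2 383.8   4.2]
driver 0.72 [ 493.1 -224.7    6. ]
clamp 0.93 [412.  366.9   4. ]
wrist 65.70646984690485 285.1086170037003 206.50888628149437 [[0.278, -0.931, -0.237, 81.498], [0.961, 0.269, 0.068, 522.238], [0.0, -0.246, 0.969, 385.007], [0.0, 0.0, 0.0, 1.0]]
bolt it knows: clamp, crossbar, crucible, cutter, deck, driver, handle_grip, magazine, notch_back, notch_home, tray
handle it knows: clamp, crossbar, crucible, cutter, deck, driver, handle_grip, magazine, notch_back, notch_home, tray
```

View pics/scene0.png

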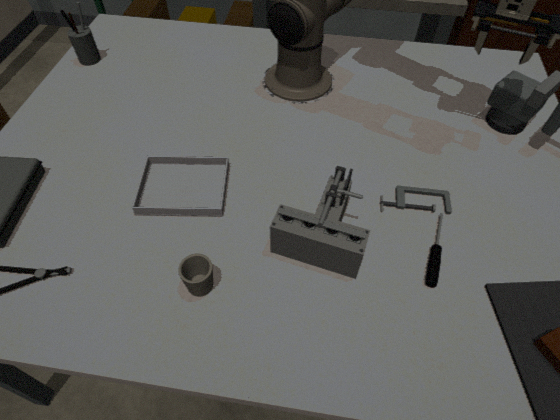

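View pics/side0.png

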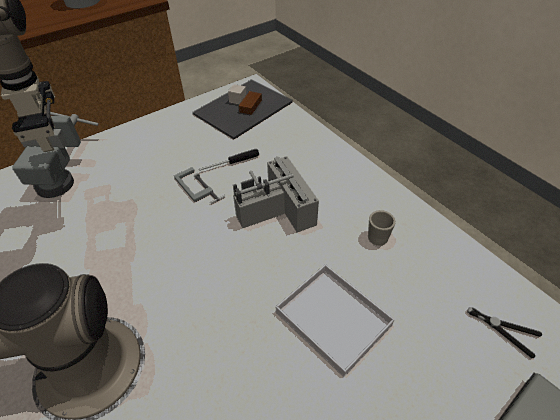

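```bash
python3 - <<'E'
from h import *
for cam in ['scene','side']:
    c=capture(cam)
    for d in spot_point(cam,'cutter1'): print(cam,round(d['score'],2),tow(c,d['position']).round(1))
E
```

```text
scene 0.62 [639.8 196.5  69.6]
scene 0.55 [623.   95.7  69.5]
scene 0.48 [612.9  52.2  72. ]
scene 0.43 [635.6 143.4  67.4]
side 0.49 [610.7  53.3  66.9]
side 0.43 [622.   98.4  70.4]
side 0.43 [641.6 192.7  68.6]
side 0.36 [545.4 185.2 116.4]
side 0.17 [ 746.9 -114.7    1.6]
```

```bash
python3 - <<'E'
from h import *
from scipy.optimize import least_squares
pts={}
L={'magazine':(0,0,0),'deck':(0,0,100),'crossbar':(0,0,112.5),'notch_home':(-90,23,127),'notch_back':(-138,23,127),'handle_grip':(0-90,48,118)}
obs=[]
for k in range(2):
  for cam in ['scene','side']:
    c=capture(cam)
    for n,l in L.items():
        for d in spot_point(cam,n)[:3]:
            w=tow(c,d['position'])
            obs.append((l,w))
    for d in spot_point(cam,'cutter1'):
        w=tow(c,d['position'])
        obs.append((None,w))
def tf(p,l):
    c,s=np.cos(p[2]),np.sin(p[2]); return np.array([p[0]+c*l[0]-s*l[1],p[1]+s*l[0]+c*l[1],l[2]])
p=np.array([627,124,-.193])
for it in range(3):
    A=[]
    for l,w in obs:
        cand=[l] if l else [(0,y,67.5) for y in(-72,-24,24,72)]
        e=[np.linalg.norm(tf(p,x)-w) for x in cand]; i=np.argmin(e)
        if e[i]<14: A.append((cand[i],w))
    r=least_squares(lambda q:np.concatenate([tf(q,l)[:2]-w[:2] for l,w in A]),p,loss='soft_l1',f_scale=3); p=r.x
    print(p,len(A))
np.save('mag.npy',p)
for cam,(u0,v0,u1,v1) in {'scene':(250,150,390,290),'side':(220,140,330,240)}.items():
    c=capture(cam); im=c['img'][:,:,::-1].copy(); 
    S=5; cr=cv2.resize(im[v0:v1,u0:u1],None,fx=S,fy=S,interpolation=cv2.INTER_CUBIC)
    cr=np.clip(cr.astype(float)*1.6,0,255).astype(np.uint8)
    for x in(-26,36):
        for y in(-98,98):
            q=proj(c,tf(p,(x,y,100))); cv2.circle(cr,(int((q[0]+.5-u0)*S),int((q[1]+.5-v0)*S)),3,(0,0,255),1)
    for l in [(0,y,107) for y in(-72,-24,24,72)]+[(-156,-22,88),(-156,30,88),(-90,64,118)]:
            q=proj(c,tf(p,l)); cv2.circle(cr,(int((q[0]+.5-u0)*S),int((q[1]+.5-v0)*S)),3,(0,255,0),1)
    cv2.imwrite(f'pics/{cam}_z.png',cr[:600,:800])
E
```

```text
[ 6.26338251e+02  1.22391292e+02 -1.89078275e-01] 38
[ 6.26338251e+02  1.22391292e+02 -1.89078279e-01] 38
[ 6.26338251e+02  1.22391292e+02 -1.89078279e-01] 38
```

View pics/scene_z.png

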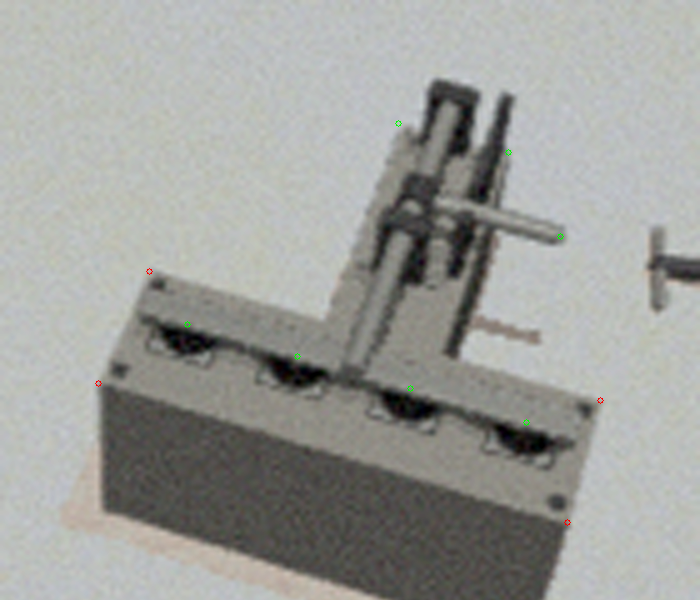

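View pics/side_z.png

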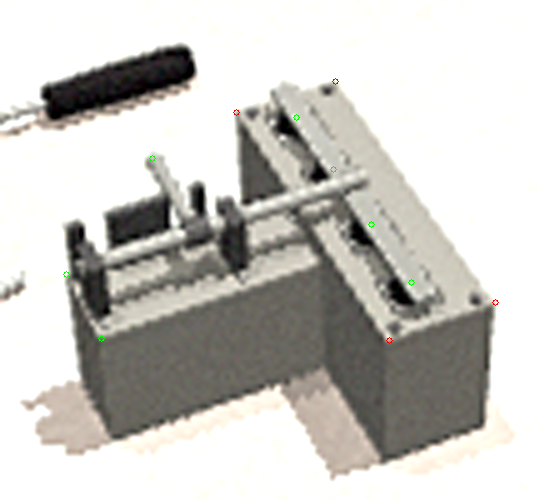

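```bash
python3 -m handwheel '{"translation": [[0.307,-0.243,0],[0.307,-0.243,0],[0.307,-0.243,0],[0.307,-0.243,0],[0.307,-0.243,0],[0.307,-0.243,0],[0.307,-0.243,0],[0.307,-0.243,0]], "twist": [-0.118,-0.118,-0.118,-0.118,-0.118,-0.118,-0.118,-0.118]}' 130
```

```text
time: 5.15
tool_pos: [521.6, 205.5, 249.7]
tcp_rot: [-3.14, -0.004, -0.212]
contact_force: [0.3, 1.4, 1.0]
grip_width: 45.0
```

```bash
cat >> h.py <<'E'
mag=np.load('mag.npy')
def tf(l,p=None):
    p=mag if p is None else p
    c,s=np.cos(p[2]),np.sin(p[2]); return np.array([p[0]+c*l[0]-s*l[1],p[1]+s*l[0]+c*l[1],l[2]])
def mark(c,name,pts,fish):
    im=cv2.resize(c['img'][:,:,::-1],None,fx=1.4,fy=1.4,interpolation=cv2.INTER_CUBIC); im=np.clip(im*1.6,0,255).astype(np.uint8)
    for l in pts:
        q=proj(c,tf(l),fish); cv2.circle(im,(int((q[0]+.5)*1.4),int((q[1]+.5)*1.4)),3,(0,0,255),1)
    cv2.imwrite(f'pics/{name}.png',im)
def delta(l,tcpz=None):
    "units shift from present TCP to mag point l (x,y, TCP z)"
    o=get_obs(); d=tf(l)-o['tool_pos']; print('tcp',o['tool_pos'].round(1),'yaw',round(o['tcp_rot'][2],3),'d mm',d.round(1),'units',(d/150).round(3),'dyaw(90)',round((mag[2]-o['tcp_rot'][2])/(np.pi/2),3)); return d
E
python3 - <<'E'
from h import *
c=capture('wrist')
P=[(x,y,100) for x in(-26,36) for y in(-98,98)]+[(0,y,107) for y in(-72,-24,24,72)]+[(-90,64,118),(-90,48,118),(-138,23,127),(-90,23,127)]
mark(c,'w1',P,True); delta((-90,48,121))
E
```

```text
tcp [526.9 200.5 249.3] yaw -0.224 d mm [  20.   -14.1 -128.3] units [ 0.134 -0.094 -0.855] dyaw(90) 0.022
```

View pics/w1.png

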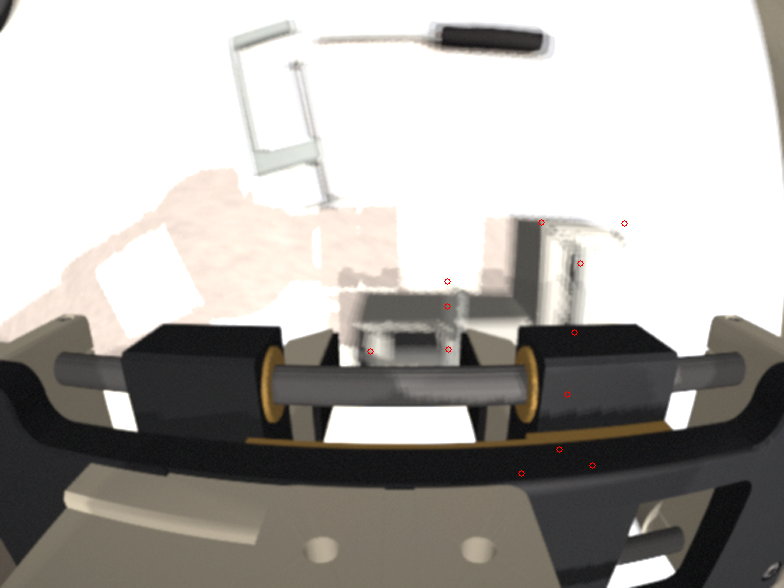

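```bash
sed -i 's/np.clip(im\*1.6,0,255)/np.clip(im*1.0,0,255)/' h.py; python3 - <<'E'
from h import *
c=capture('wrist')
P=[(x,y,100) for x in(-26,36) for y in(-98,98)]+[(0,y,107) for y in(-72,-24,24,72)]+[(-90,64,118),(-90,48,118),(-138,23,127),(-90,23,127)]
mark(c,'w2',P,True); delta((-90,48,121))
E
```

```text
tcp [524.1 202.9 249. ] yaw -0.215 d mm [  22.9  -16.4 -128. ] units [ 0.152 -0.11  -0.853] dyaw(90) 0.016
```

View pics/w2.png

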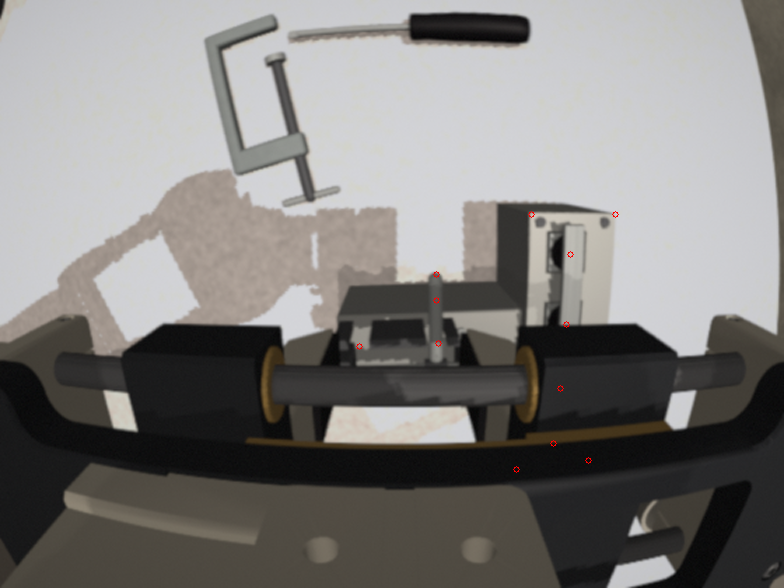

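```bash
python3 -m handwheel '{"translation": [[0.076,-0.055,0],[0.076,-0.055,-0.1],[0,0,-0.25],[0,0,-0.25],[0,0,-0.15],[0,0,0],[0,0,0],[0,0,0]], "twist": [0.016,0,0,0,0,0,0,0]}'; python3 -c "
from h import *
delta((-90,48,121))"
```

```text
time: 6.25
tool_pos: [545.8, 186.8, 130.5]
tcp_rot: [-3.141, -0.003, -0.186]
contact_force: [-0.9, 0.4, 1.0]
grip_width: 45.3
tcp [545.8 186.8 130.5] yaw -0.186 d mm [ 1.2 -0.4 -9.5] units [ 0.008 -0.003 -0.063] dyaw(90) -0.002
```

```bash
python3 -m handwheel '{"translation": [[0.008,-0.003,-0.063],[0,0,0],[0,0,0],[0,0,0],[0,0,0],[0,0,0],[0,0,0],[0,0,0]], "twist": [0,0,0,0,0,0,0,0]}' ; python3 -m handwheel '{"translation": [[0,0,0],[0,0,0],[0,0,0],[0,0,0],[0,0,0],[0,0,0],[0,0,0],[0,0,0]], "twist": [0,0,0,0,0,0,0,0]}' 255; python3 - <<'E'
from h import *
delta((-90,48,121))
a0=0
for a in(0.2,0.4,0.6,0.8,0.95):
    d=tf((0,48*np.cos(a),48*np.sin(a)))-tf((0,48*np.cos(a0),48*np.sin(a0))); print(a,(d/150).round(3)); a0=a
print((tf((-48,0,0))-tf((0,0,0)))/150)
E
```

```text
time: 7.25
tool_pos: [548.0, 186.6, 122.4]
tcp_rot: [-3.139, -0.007, -0.186]
contact_force: [0.8, -0.4, -0.5]
grip_width: 45.0
time: 8.25
tool_pos: [548.0, 186.6, 122.3]
tcp_rot: [-3.139, -0.007, -0.186]
contact_force: [-0.7, -0.2, -1.0]
grip_width: 8.2
tcp [548.  186.6 122.3] yaw -0.186 d mm [-1.  -0.1 -1.3] units [-0.007 -0.001 -0.009] dyaw(90) -0.002
0.2 [-0.001 -0.006  0.064]
0.4 [-0.004 -0.019  0.061]
0.6 [-0.006 -0.03   0.056]
0.8 [-0.008 -0.04   0.049]
0.95 [-0.007 -0.036  0.031]
[-0.31429693  0.06014518  0.        ]
```

```bash
python3 -m handwheel '{"translation": [[-0.001,-0.006,0.064],[-0.004,-0.019,0.061],[-0.006,-0.030,0.056],[-0.008,-0.040,0.049],[-0.007,-0.036,0.031],[0,0,0],[0,0,0],[0,0,0]], "twist": [0,0,0,0,0,0,0,0]}' ; python3 - <<'E'
from h import *
delta((-90,48*np.cos(.95),121+48*np.sin(.95)))
c=snap('side','s3'); cv2.imwrite('pics/s3z.png',cv2.resize(c['img'][130:250,200:340,::-1],None,fx=5,fy=5))
E
```

```text
time: 9.25
tool_pos: [542.9, 165.7, 162.2]
tcp_rot: [-3.139, -0.004, -0.187]
contact_force: [2.2, 0.2, -6.5]
grip_width: 7.7
tcp [542.9 165.7 162.2] yaw -0.187 d mm [ 0.3  1.1 -2.2] units [ 0.002  0.007 -0.015] dyaw(90) -0.001
```

View pics/s3z.png

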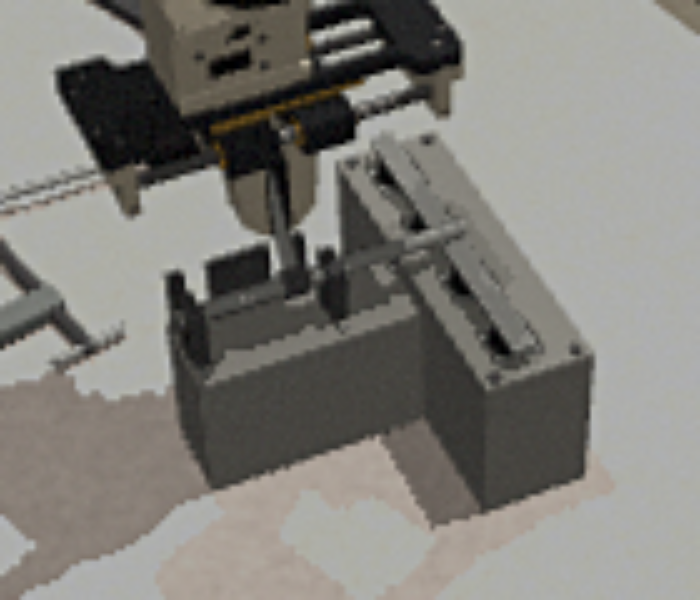

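```bash
python3 -m handwheel '{"translation": [[-0.063,0.012,0],[-0.063,0.012,0],[-0.063,0.012,0],[-0.063,0.012,0],[-0.063,0.012,0],[0,0,0],[0,0,0],[0,0,0]], "twist": [0,0,0,0,0,0,0,0]}' ; python3 - <<'E'
from h import *
delta((-138,48*np.cos(.95),121+48*np.sin(.95)))
c=snap('side','s4'); cv2.imwrite('pics/s4z.png',cv2.resize(c['img'][130:250,200:340,::-1],None,fx=5,fy=5))
E
```

```text
time: 10.3
tool_pos: [496.3, 174.2, 162.9]
tcp_rot: [-3.139, -0.017, -0.187]
contact_force: [4.6, 0.9, -8.9]
grip_width: 8.0
tcp [496.3 174.2 162.9] yaw -0.187 d mm [-0.2  1.6 -2.9] units [-0.002  0.01  -0.019] dyaw(90) -0.001
```

View pics/s4z.png

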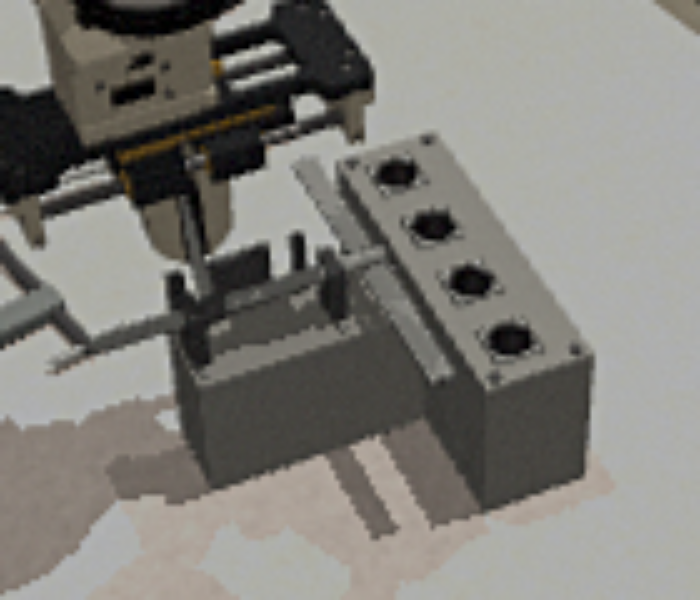

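```bash
python3 -m handwheel '{"translation": [[-0.012,0.002,0],[0,0,0],[0.007,0.036,-0.031],[0.008,0.040,-0.049],[0,0,0],[0,0,0],[0,0,0],[0,0,0]], "twist": [0,0,0,0,0,0,0,0]}' ; python3 - <<'E'
from h import *
delta((-138,48*np.cos(.6),121+48*np.sin(.6)))
E
```

```text
time: 11.35
tool_pos: [498.4, 184.7, 153.3]
tcp_rot: [-3.141, -0.023, -0.186]
contact_force: [2.0, -1.6, -2.0]
grip_width: 8.0
tcp [498.4 184.7 153.3] yaw -0.186 d mm [-0.2  2.5 -5.2] units [-0.001  0.017 -0.035] dyaw(90) -0.002
```

Lower the rest of the arc.

```bash
python3 -m handwheel '{"translation": [[0.004,0.030,-0.060],[0.006,0.030,-0.056],[0.004,0.019,-0.061],[0.001,0.006,-0.055],[0,0,0],[0,0,0],[0,0,0],[0,0,0]], "twist": [0,0,0,0,0,0,0,0]}' ; python3 - <<'E'
from h import *
delta((-138,48,121))
c=snap('side','s5'); cv2.imwrite('pics/s5z.png',cv2.resize(c['img'][130:250,200:340,::-1],None,fx=5,fy=5))
E
```

```text
time: 12.35
tool_pos: [503.1, 197.9, 120.8]
tcp_rot: [-3.14, -0.031, -0.185]
contact_force: [-1.0, -4.8, 6.2]
grip_width: 8.2
tcp [503.1 197.9 120.8] yaw -0.185 d mm [-3.3 -2.4  0.2] units [-0.022 -0.016  0.001] dyaw(90) -0.003
```

View pics/s5z.png

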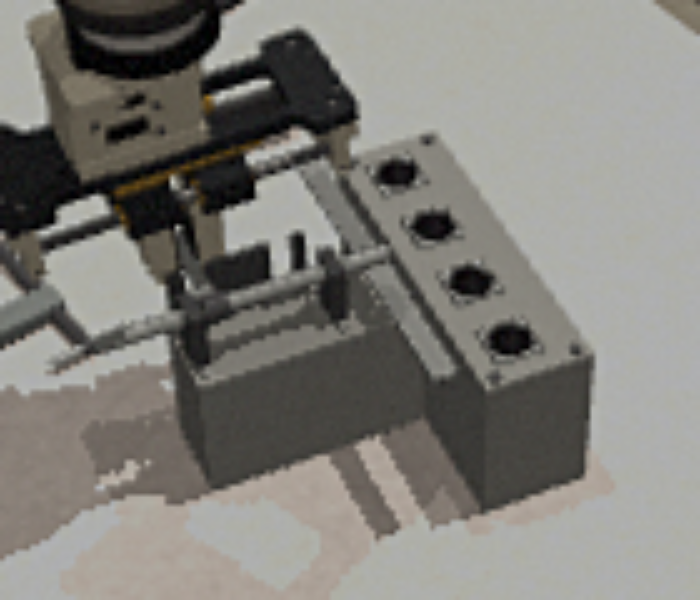

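```bash
python3 -m handwheel '{"translation": [[-0.02,0.004,0],[0,0,0],[0,0,0],[0,0,0],[0,0,0],[0,0,0],[0,0,0],[0,0,0]], "twist": [0,0,0,0,0,0,0,0]}'; python3 -c "
from h import *
delta((-138,48,121))" ; python3 -m handwheel '{"translation": [[0,0,0],[0,0,0],[0,0,0.1],[0,0,0.2],[0,0,0.3],[0,0,0.3],[0,0,0],[0,0,0]], "twist": [0,0,0,0,0,0,0,0]}' 130; python3 - <<'E'
from h import *
delta((0,72,165))
c=capture('wrist'); mark(c,'w6',[(-138,48,118),(-138,64,118),(-138,23,127),(-90,23,127)]+[(0,y,107) for y in(-72,-24,24,72)],True)
c=snap('side','s6'); cv2.imwrite('pics/s6z.png',cv2.resize(c['img'][130:250,200:340,::-1],None,fx=5,fy=5))
E
```

```text
time: 13.4
tool_pos: [501.2, 198.2, 120.9]
tcp_rot: [-3.14, -0.034, -0.185]
contact_force: [2.0, -3.9, 2.0]
grip_width: 7.8
tcp [501.2 198.2 120.9] yaw -0.185 d mm [-1.4 -2.8  0.1] units [-0.009 -0.018  0.001] dyaw(90) -0.003
time: 14.4
tool_pos: [497.9, 200.2, 262.5]
tcp_rot: [-3.137, -0.03, -0.184]
contact_force: [0.2, -0.1, -0.0]
grip_width: 44.9
tcp [497.9 200.2 262.5] yaw -0.184 d mm [141.9  -7.1 -97.5] units [ 0.946 -0.047 -0.65 ] dyaw(90) -0.003
```

View pics/s6z.png

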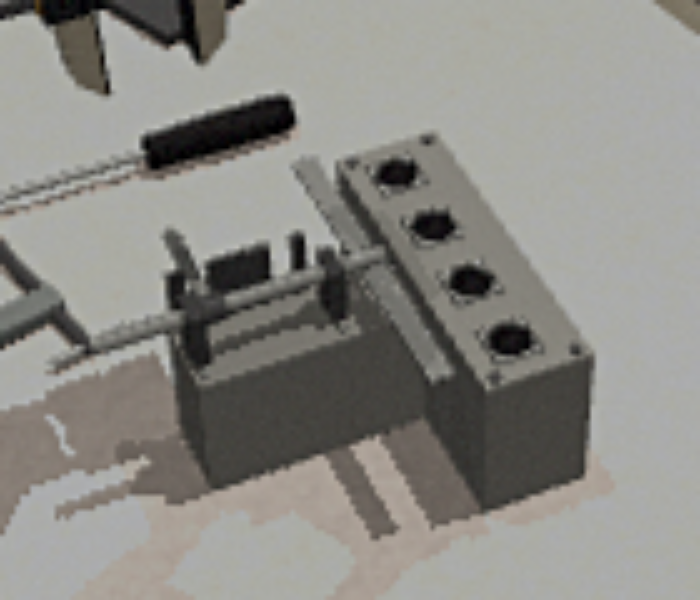

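View pics/w6.png

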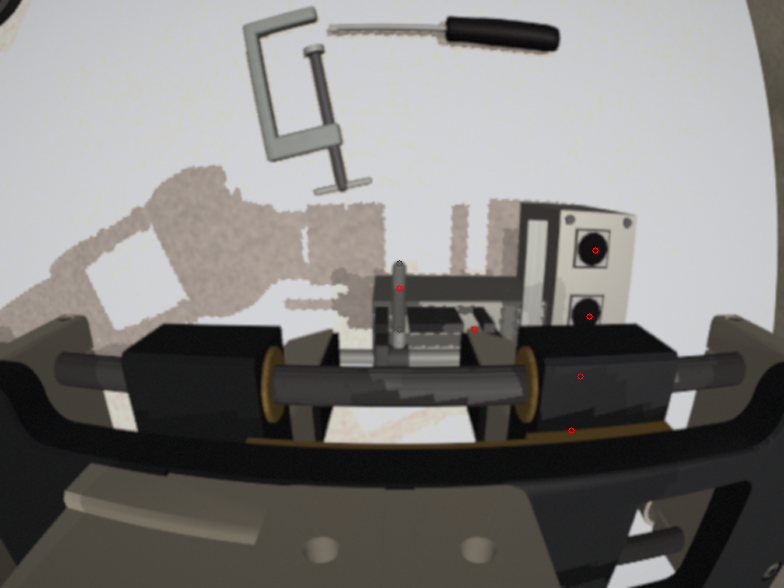

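```bash
python3 - <<'E'
from h import *
c=capture('side')
for a in(0,.2,.5): print(a,[ [round((q-o)*5) for q,o in zip(proj(c,tf((-138,r*np.cos(a),118+r*np.sin(a)))),(200,130))] for r in (20,64)])
E
```

```text
0 [[197, 284], [168, 232]]
0.2 [[197, 279], [166, 216]]
0.5 [[197, 273], [167, 199]]
```

```bash
python3 - <<'E'
from h import *
c=capture('wrist'); im=c['img']; cv2.imwrite('pics/w7z.png',cv2.resize(im[140:240,365:465,::-1],None,fx=6,fy=6,interpolation=cv2.INTER_CUBIC))
def back(w):
    d=w[:2]-mag[:2]; cc,s=np.cos(mag[2]),np.sin(mag[2]); return np.array([cc*d[0]+s*d[1],-s*d[0]+cc*d[1]])
# dark blobs of cones
g=cv2.cvtColor(im,cv2.COLOR_RGB2GRAY)
for y in (72,24):
    q=proj(c,tf((0,y,104)),True); print(q)
    u,v=int(q[0]),int(q[1]); w=g[v-12:v+13,u-12:u+13]; 
    m=(w<30); ys,xs=np.nonzero(m); 
    if len(xs): print(len(xs),back(hit(c,xs.mean()+u-12,ys.mean()+v-12,103,True)))
E
```

```text
(np.float64(424.26827846232254), np.float64(178.16300209171715))
289 [-0.88472202 72.71474273]
(np.float64(419.5987153297293), np.float64(224.74142668086319))
372 [-0.56879838 21.6888573 ]
```

View pics/w7z.png

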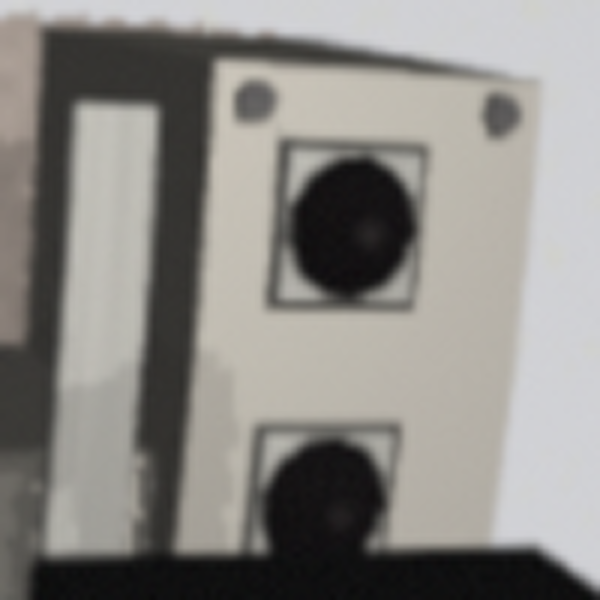

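```bash
python3 -m handwheel '{"translation": [[0.315,-0.015,0],[0.315,-0.015,0],[0.31,-0.015,0],[0,0,-0.3],[0,0,-0.3],[0,0,-0.15],[0,0,0],[0,0,0]], "twist": [0,0,0,0,0,0,0,0]}' 255; python3 -c "
from h import *
delta((0,72,125))"
```

```text
time: 15.6
tool_pos: [641.3, 192.3, 138.4]
tcp_rot: [3.141, -0.018, -0.184]
contact_force: [0.4, -0.2, 0.3]
grip_width: 1.0
tcp [641.3 192.3 138.4] yaw -0.184 d mm [ -1.4   0.8 -13.4] units [-0.009  0.006 -0.089] dyaw(90) -0.003
```

```bash
python3 -m handwheel '{"translation": [[-0.009,0.005,-0.05],[0,0,-0.01],[0,0,-0.015],[0,0,-0.015],[0,0,-0.015],[0,0,-0.01],[0,0,0],[0,0,0]], "twist": [0,0,0,0,0,0,0,0]}'; python3 -c "
from h import *
delta((0,72,125))"
```

```text
time: 16.6
tool_pos: [642.3, 194.0, 130.1]
tcp_rot: [-3.137, -0.03, -0.183]
contact_force: [-2.3, -0.8, 2.4]
grip_width: 0.2
tcp [642.3 194.  130.1] yaw -0.183 d mm [-2.5 -0.9 -5.1] units [-0.016 -0.006 -0.034] dyaw(90) -0.004
```

```bash
python3 -m handwheel '{"translation": [[-0.008,-0.003,-0.03],[0,0,-0.03],[0,0,-0.03],[0,0,-0.03],[0,0,-0.03],[0,0,-0.03],[0,0,-0.03],[0,0,-0.03]], "twist": [0,0,0,0,0,0,0,0]}'; python3 -c "
from h import *
delta((0,72,125))"
```

```text
time: 17.6
tool_pos: [642.3, 194.3, 123.7]
tcp_rot: [-3.131, -0.05, -0.182]
contact_force: [-12.4, -3.6, 26.5]
grip_width: 0.4
tcp [642.3 194.3 123.7] yaw -0.182 d mm [-2.4 -1.2  1.3] units [-0.016 -0.008  0.009] dyaw(90) -0.005
```

```bash
python3 -m handwheel '{"translation": [[0,0,0.1],[0,0,0.2],[0,0,0.2],[0,0,0],[0,0,0],[0,0,0],[0,0,0],[0,0,0]], "twist": [0,0,0,0,0,0,0,0]}'; python3 - <<'E'
from h import *
delta((0,72,125))
c=snap('side','s8'); cv2.imwrite('pics/s8z.png',cv2.resize(c['img'][130:250,200:340,::-1],None,fx=5,fy=5))
E
```

```text
time: 18.6
tool_pos: [641.7, 194.0, 196.9]
tcp_rot: [-3.133, -0.046, -0.182]
contact_force: [0.3, 0.6, -0.1]
grip_width: 0.4
tcp [641.7 194.  196.9] yaw -0.182 d mm [ -1.9  -0.9 -71.9] units [-0.012 -0.006 -0.48 ] dyaw(90) -0.005
```

View pics/s8z.png

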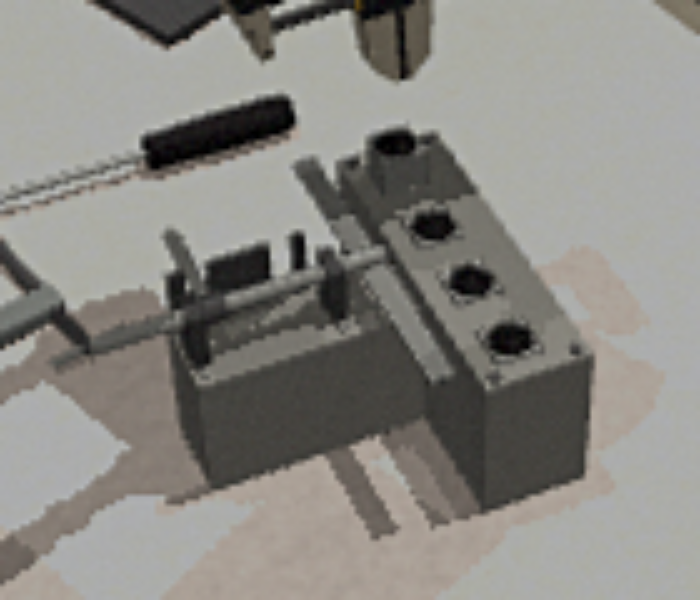

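```bash
python3 -m handwheel '{"translation": [[0,0,0],[-0.012,-0.006,0],[0,0,-0.1],[0,0,-0.15],[0,0,-0.12],[0,0,-0.06],[0,0,0],[0,0,0]], "twist": [0,0,0,0,0,0,0,0]}' 150; python3 -c "
from h import *
delta((0,72,125))"
```

```text
time: 19.65
tool_pos: [638.9, 192.8, 127.6]
tcp_rot: [-3.133, -0.045, -0.182]
contact_force: [-0.3, 0.0, 0.3]
grip_width: 37.9
tcp [638.9 192.8 127.6] yaw -0.182 d mm [ 1.   0.3 -2.6] units [ 0.007  0.002 -0.018] dyaw(90) -0.005
```

```bash
python3 -m handwheel '{"translation": [[0,0,-0.008],[0,0,0],[0,0,0],[0,0,0],[0,0,0],[0,0,0],[0,0,0],[0,0,0]], "twist": [0,0,0,0,0,0,0,0]}' 255;  python3 -m handwheel '{"translation": [[0,0,0.1],[0,0,0.15],[0,0,0.2],[0,0,0.2],[0,0,0],[0,0,0],[0,0,0],[0,0,0]], "twist": [0,0,0,0,0,0,0,0]}'; python3 - <<'E'
from h import *
o=get_obs(); print(o['tool_pos'],o['tcp_rot'],o['contact_force'],o['grip_width'])
c=snap('side','s9'); 
for d in spot_point('side','tray')[:2]: print(d['score'],tow(c,d['position']))
c=snap('scene','c9'); 
for d in spot_point('scene','tray')[:2]: print(d['score'],tow(c,d['position']))
cv2.imwrite('pics/c9z.png',cv2.resize(c['img'][100:310,100:380,::-1],None,fx=2.7,fy=2.7))
# candidate tray corners
E
```

```text
time: 20.65
tool_pos: [639.3, 192.9, 127.5]
tcp_rot: [-3.133, -0.046, -0.182]
contact_force: [0.4, 0.4, -1.2]
grip_width: 26.1
time: 21.65
tool_pos: [637.9, 192.7, 228.9]
tcp_rot: [-3.133, -0.044, -0.182]
contact_force: [-0.8, 0.1, -2.0]
grip_width: 25.8
[637.86540245 192.72364278 228.94472304] [-3.13338927 -0.04400054 -0.18198151] [-0.77713772  0.0947879  -2.00165376] 25.839525895671986
0.74 [ 486.37334164 -196.70320537    3.35426013]
0.67 [577.69727485 131.76197778 115.15807349]
0.59 [ 490.58810387 -197.23580586   -6.60284502]
0.38 [638.55810779 198.04804426 192.97241844]
```

View pics/c9z.png

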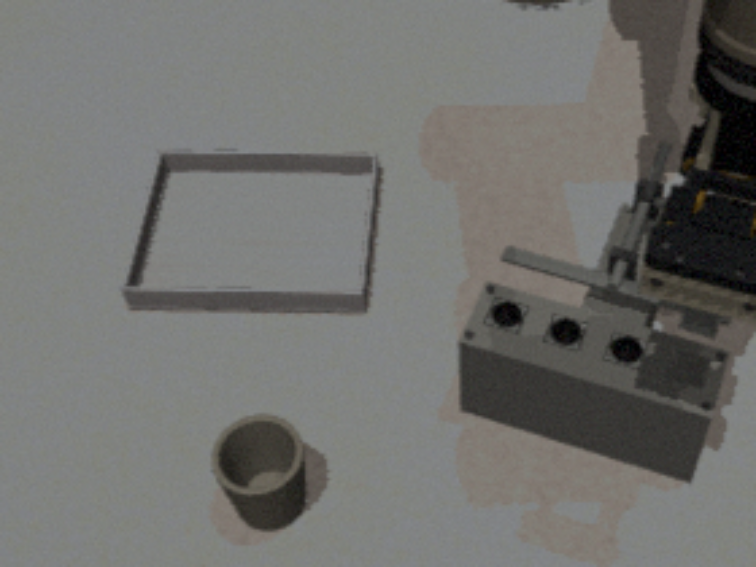

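View pics/s9.png

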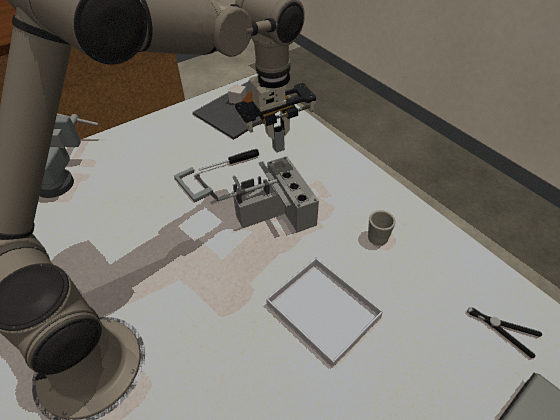

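```bash
python3 - <<'E'
from h import *
c=capture('scene')
for (u,v,z) in [(125,309,0),(368,311,0),(123,289,30),(371,294,30),(162,152,30),(379,154,30)]:
    print(hit(c,100+u/2.7,100+v/2.7,z).round(1))
E
```

```text
[ 586.9 -289.7    0. ]
[555.1 -76.9   0. ]
[ 586.8 -283.7   30. ]
[558.3 -71.2  30. ]
[ 422.7 -304.7   30. ]
[392.2 -99.9  30. ]
```

```bash
python3 -m handwheel '{"translation": [[-0.117,-0.377,0],[-0.117,-0.377,0],[-0.117,-0.377,0],[-0.117,-0.377,0],[-0.117,-0.377,0],[-0.117,-0.377,0],[-0.117,-0.377,0],[-0.117,-0.3,0]], "twist": [0.03,0.03,0.03,0.03,0.03,0.03,0.03,0]}'; python3 - <<'E'
from h import *
c=capture('scene'); o=get_obs(); p=o['tool_pos']; print(p.round(1),o['tcp_rot'].round(3),o['grip_width'],((np.array([498,-259,74])-p)/150).round(3))
cv2.imwrite('pics/c10z.png',cv2.resize(c['img'][100:310,100:380,::-1],None,fx=2.7,fy=2.7))
E
```

```text
time: 22.9
tool_pos: [493.5, -257.2, 230.4]
tcp_rot: [-3.135, -0.051, 0.167]
contact_force: [0.9, -0.2, -0.8]
grip_width: 25.7
[ 491.6 -262.4  230.3] [-3.138 -0.049  0.163] 25.823185330990682 [ 0.043  0.022 -1.042]
```

View pics/c10z.png

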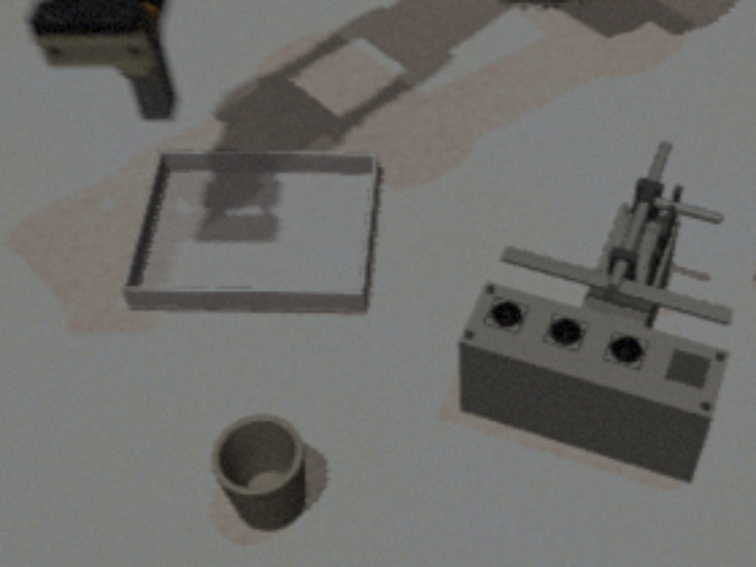

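```bash
python3 -m handwheel '{"translation": [[0.043,0.022,-0.2],[0,0,-0.25],[0,0,-0.25],[0,0,-0.2],[0,0,-0.1],[0,0,-0.02],[0,0,0],[0,0,0]], "twist": [0,0,0,0,0,0,0,0]}'; python3 - <<'E'
from h import *
c=capture('scene'); o=get_obs(); p=o['tool_pos']; print(p.round(1),o['tcp_rot'].round(3),o['grip_width'],((np.array([498,-259,74])-p)/150).round(3))
cv2.imwrite('pics/c11z.png',cv2.resize(c['img'][100:310,100:380,::-1],None,fx=2.7,fy=2.7))
E
```

```text
time: 23.95
tool_pos: [499.7, -262.6, 77.2]
tcp_rot: [3.138, -0.056, 0.158]
contact_force: [0.3, -0.3, -1.5]
grip_width: 25.5
[ 499.8 -262.6   77.3] [ 3.137 -0.056  0.158] 26.022954663342173 [-0.012  0.024 -0.022]
```

View pics/c11z.png

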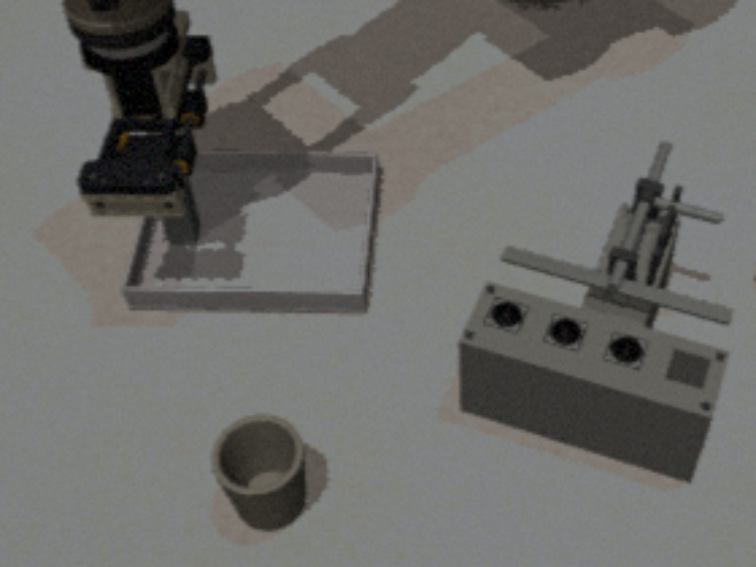

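```bash
python3 -m handwheel '{"translation": [[0,0,-0.02],[0,0,-0.01],[0,0,0],[0,0,0],[0,0,0],[0,0,0],[0,0,0],[0,0,0]], "twist": [0,0,0,0,0,0,0,0]}';  python3 -m handwheel '{"translation": [[0,0,0],[0,0,0],[0,0,0.03],[0,0,0.1],[0,0,0.25],[0,0,0.3],[0,0,0.3],[0,0,0]], "twist": [0,0,0,0,0,0,0,0]}' 130; python3 - <<'E'
from h import *
delta((0,24,139))
c=capture('scene'); cv2.imwrite('pics/c12z.png',cv2.resize(c['img'][100:310,100:380,::-1],None,fx=2.7,fy=2.7))
E
```

```text
time: 25.0
tool_pos: [500.3, -263.0, 73.7]
tcp_rot: [3.136, -0.058, 0.158]
contact_force: [0.4, -0.1, -1.8]
grip_width: 25.8
time: 26.0
tool_pos: [500.4, -263.1, 230.8]
tcp_rot: [3.132, -0.061, 0.159]
contact_force: [0.9, 0.5, -0.7]
grip_width: 45.1
tcp [ 500.4 -263.1  230.8] yaw 0.159 d mm [130.4 409.1 -91.8] units [ 0.87   2.727 -0.612] dyaw(90) -0.221
```

View pics/c12z.png

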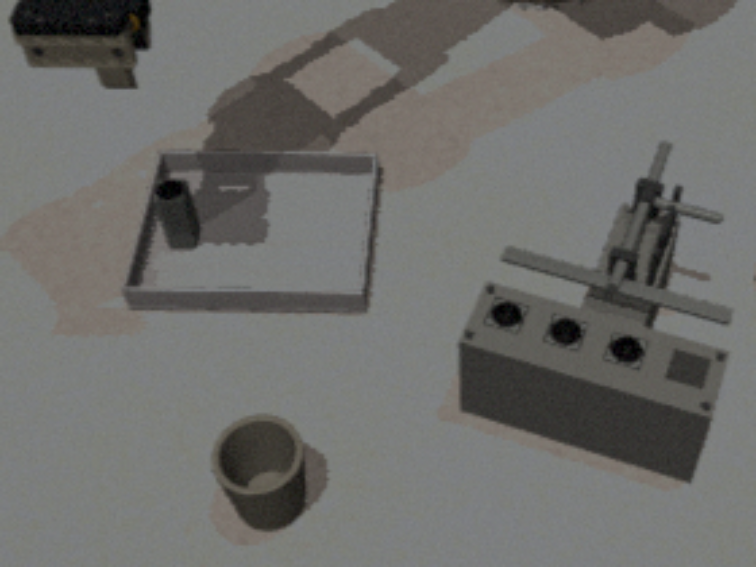

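```bash
python3 -m handwheel '{"translation": [[0.115,0.36,0],[0.115,0.36,0],[0.115,0.36,0],[0.115,0.36,0],[0.115,0.36,0],[0.115,0.36,0],[0.115,0.36,0],[0.04,0.1,0]], "twist": [-0.032,-0.032,-0.032,-0.032,-0.032,-0.032,-0.028,0]}' 255; python3 -c "
from h import *
delta((0,24,139))"
```

```text
time: 27.05
tool_pos: [623.0, 141.6, 220.4]
tcp_rot: [3.134, -0.044, -0.204]
contact_force: [-0.2, -0.6, 0.2]
grip_width: 0.4
tcp [623.  141.6 220.4] yaw -0.204 d mm [  7.8   4.4 -81.4] units [ 0.052  0.029 -0.543] dyaw(90) 0.01
```

```bash
python3 -m handwheel '{"translation": [[0.047,0.025,0],[0,0,-0.2],[0,0,-0.2],[0,0,-0.13],[0,0,-0.03],[0,0,0],[0,0,0],[0,0,0]], "twist": [0.01,0,0,0,0,0,0,0]}'; python3 -c "
from h import *
delta((0,24,129))"
```

```text
time: 28.05
tool_pos: [631.1, 137.5, 134.3]
tcp_rot: [3.132, -0.043, -0.189]
contact_force: [0.2, 0.4, 0.5]
grip_width: 0.7
tcp [631.1 137.5 134.3] yaw -0.189 d mm [-0.3  8.5 -5.3] units [-0.002  0.056 -0.035] dyaw(90) 0.0
```

```bash
python3 -m handwheel '{"translation": [[-0.005,0.056,0],[0,0,0],[0,0,-0.03],[0,0,-0.02],[0,0,-0.02],[0,0,-0.02],[0,0,-0.02],[0,0,-0.02]], "twist": [0,0,0,0,0,0,0,0]}'; python3 -c "
from h import *
delta((0,24,129))"
```

```text
time: 29.05
tool_pos: [632.3, 147.6, 123.8]
tcp_rot: [3.135, -0.053, -0.188]
contact_force: [-8.9, -1.1, 23.1]
grip_width: 0.4
tcp [632.3 147.6 123.8] yaw -0.188 d mm [-1.4 -1.6  5.2] units [-0.01  -0.011  0.035] dyaw(90) -0.001
```

Pressed to the stop (TCP 123.8). Raise and verify.

```bash
python3 -m handwheel '{"translation": [[0,0,0.1],[0,0,0.2],[0,0,0.15],[-0.01,-0.01,0],[0,0,0],[0,0,0],[0,0,0],[0,0,0]], "twist": [0,0,0,0,0,0,0,0]}' 150; python3 - <<'E'
from h import *
delta((0,24,126))
c=snap('side','s13'); cv2.imwrite('pics/s13z.png',cv2.resize(c['img'][130:250,200:340,::-1],None,fx=5,fy=5))
E
```

```text
time: 30.05
tool_pos: [629.1, 145.5, 189.7]
tcp_rot: [3.133, -0.048, -0.188]
contact_force: [0.1, -0.4, 0.7]
grip_width: 37.5
tcp [629.1 145.5 189.7] yaw -0.188 d mm [  1.7   0.5 -63.7] units [ 0.011  0.003 -0.424] dyaw(90) -0.001
```

View pics/s13z.png

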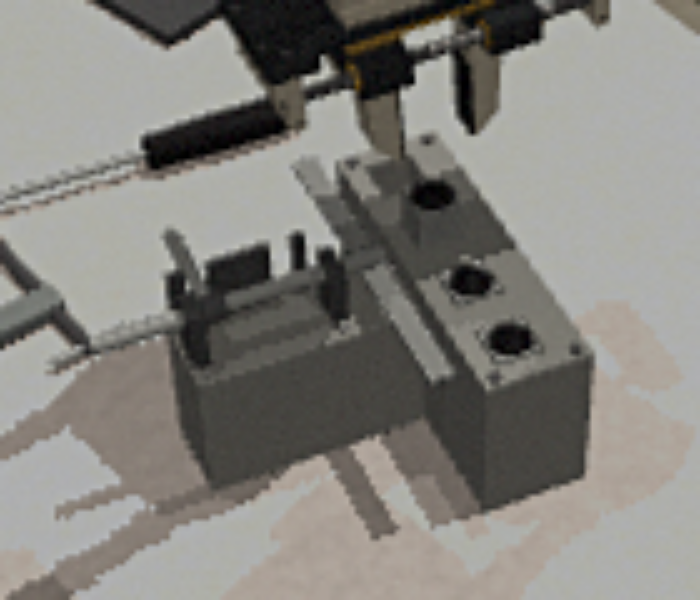

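Risen. Go down and grip.

```bash
python3 -m handwheel '{"translation": [[0,0,-0.1],[0,0,-0.15],[0,0,-0.12],[0,0,-0.04],[0,0,0],[0,0,0],[0,0,0],[0,0,0]], "twist": [0,0,0,0,0,0,0,0]}'; python3 -c "
from h import *
delta((0,24,127))"
```

```text
time: 31.1
tool_pos: [628.8, 145.5, 124.5]
tcp_rot: [3.133, -0.048, -0.188]
contact_force: [0.1, 0.6, 0.3]
grip_width: 38.0
tcp [628.8 145.5 124.5] yaw -0.188 d mm [2.  0.5 2.5] units [0.013 0.003 0.017] dyaw(90) -0.001
```

```bash
python3 -m handwheel '{"translation": [[0.006,0,0.01],[0,0,0],[0,0,0],[0,0,0],[0,0,0],[0,0,0],[0,0,0],[0,0,0]], "twist": [0,0,0,0,0,0,0,0]}' 255;  python3 -m handwheel '{"translation": [[0,0,0.1],[0,0,0.15],[0,0,0.2],[0,0,0.2],[0,0,0],[0,0,0],[0,0,0],[0,0,0]], "twist": [0,0,0,0,0,0,0,0]}'; python3 - <<'E'
from h import *
c=snap('scene','c14'); 
for d in spot_point('scene','tray')[:2]: print(d['score'],tow(c,d['position']))
o=get_obs(); p=o['tool_pos']; print(p.round(1),o['tcp_rot'].round(3),o['grip_width'],((np.array([492,-215,74])-p)/150).round(3))
cv2.imwrite('pics/c14z.png',cv2.resize(c['img'][100:310,100:380,::-1],None,fx=2.7,fy=2.7))
E
```

```text
time: 32.1
tool_pos: [630.0, 145.5, 126.7]
tcp_rot: [3.133, -0.049, -0.188]
contact_force: [0.1, -0.0, 1.0]
grip_width: 26.1
time: 33.1
tool_pos: [627.4, 145.2, 225.6]
tcp_rot: [3.131, -0.041, -0.188]
contact_force: [-0.3, 0.2, -1.5]
grip_width: 25.8
0.62 [ 489.44585106 -196.91582889   -5.3810131 ]
[627.5 145.3 225.8] [ 3.131 -0.042 -0.188] 26.283400065441533 [-0.904 -2.402 -1.012]
```

View pics/c14z.png

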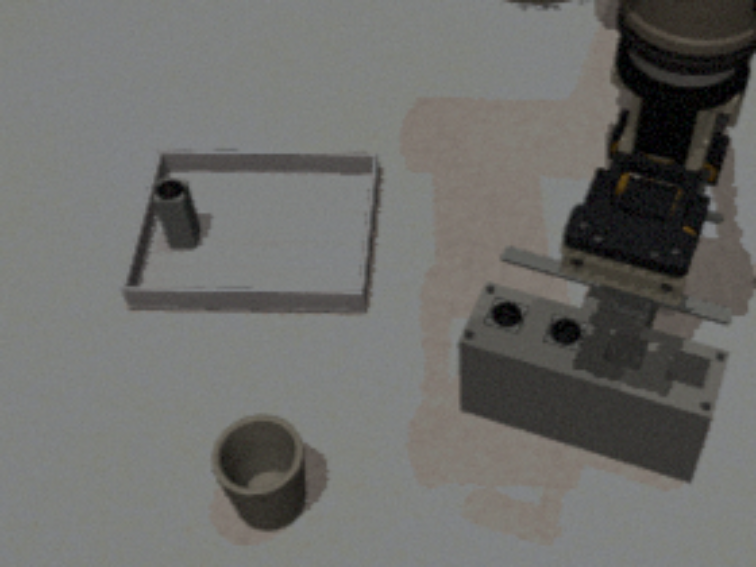

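```bash
python3 -m handwheel '{"translation": [[-0.126,-0.335,0],[-0.126,-0.335,0],[-0.126,-0.335,0],[-0.126,-0.335,0],[-0.126,-0.335,0],[-0.126,-0.335,0],[-0.1,-0.3,0],[0,0,0]], "twist": [0.03,0.03,0.03,0.03,0.03,0.03,0.03,0]}'; python3 - <<'E'
from h import *
o=get_obs(); p=o['tool_pos']; print(p.round(1),o['tcp_rot'].round(3),o['grip_width'],((np.array([492,-215,76])-p)/150).round(3))
E
```

```text
time: 34.2
tool_pos: [493.8, -210.4, 223.5]
tcp_rot: [3.13, -0.041, 0.155]
contact_force: [-0.1, 0.3, -1.2]
grip_width: 25.9
[ 493.8 -210.4  223.5] [ 3.13  -0.041  0.155] 25.926552195049737 [-0.012 -0.03  -0.984]
```

```bash
python3 -m handwheel '{"translation": [[0,0,-0.2],[0,0,-0.25],[0,0,-0.25],[0,0,-0.18],[0,0,-0.07],[0,0,-0.02],[0,0,-0.01],[0,0,0]], "twist": [0,0,0,0,0,0,0,0]}'; python3 - <<'E'
from h import *
c=capture('scene'); o=get_obs(); p=o['tool_pos']; print(p.round(1),o['tcp_rot'].round(3),o['grip_width'],((np.array([492,-215,74])-p)/150).round(3))
cv2.imwrite('pics/c15z.png',cv2.resize(c['img'][100:310,100:380,::-1],None,fx=2.7,fy=2.7))
E
```

```text
time: 35.2
tool_pos: [496.9, -207.4, 75.2]
tcp_rot: [3.128, -0.047, 0.155]
contact_force: [0.2, -1.1, -2.5]
grip_width: 26.0
[ 497.  -207.5   75.3] [ 3.127 -0.047  0.155] 25.84302055235432 [-0.033 -0.05  -0.009]
```

View pics/c15z.png

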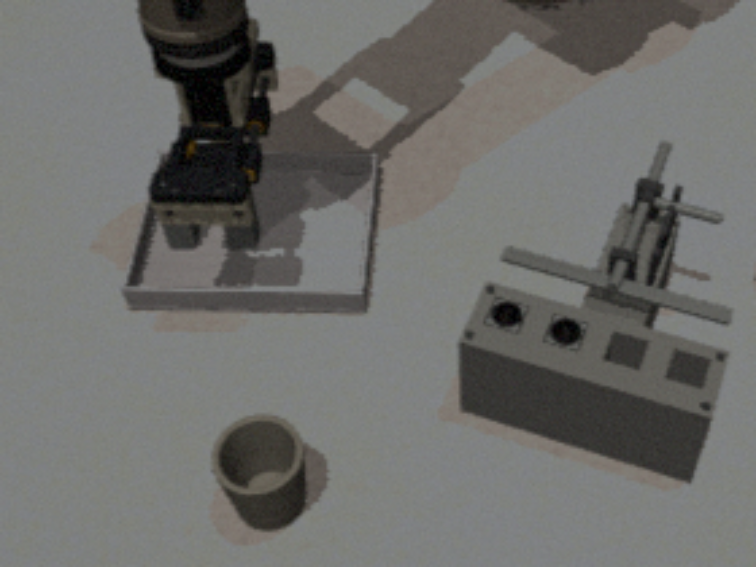

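```bash
python3 -m handwheel '{"translation": [[0,0,-0.015],[0,0,-0.01],[0,0,0],[0,0,0],[0,0,0],[0,0,0],[0,0,0],[0,0,0]], "twist": [0,0,0,0,0,0,0,0]}';  python3 -m handwheel '{"translation": [[0,0,0],[0,0,0],[0,0,0.03],[0,0,0.1],[0,0,0.25],[0,0,0.3],[0,0,0.3],[0,0,0]], "twist": [0,0,0,0,0,0,0,0]}' 130; python3 - <<'E'
from h import *
delta((0,-24,139))
c=capture('scene'); cv2.imwrite('pics/c16z.png',cv2.resize(c['img'][100:310,100:380,::-1],None,fx=2.7,fy=2.7))
E
```

```text
time: 36.25
tool_pos: [497.6, -208.1, 72.8]
tcp_rot: [3.126, -0.049, 0.154]
contact_force: [-0.9, 0.4, -0.7]
grip_width: 25.6
time: 37.25
tool_pos: [497.7, -208.2, 229.4]
tcp_rot: [3.123, -0.053, 0.155]
contact_force: [-0.4, 1.1, 0.1]
grip_width: 45.0
tcp [ 497.7 -208.2  229.4] yaw 0.155 d mm [124.1 307.  -90.4] units [ 0.828  2.047 -0.603] dyaw(90) -0.219
```

View pics/c16z.png

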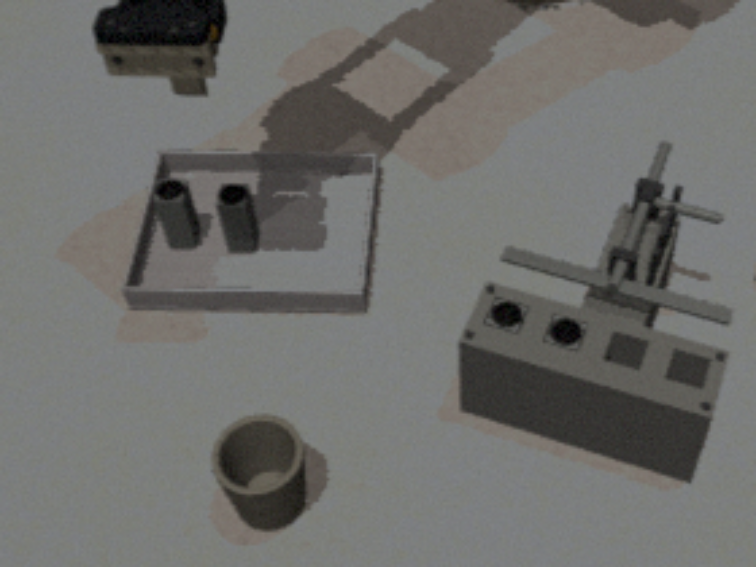

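```bash
python3 -m handwheel '{"translation": [[0.135,0.34,0],[0.135,0.34,0],[0.135,0.34,0],[0.135,0.34,0],[0.135,0.34,0],[0.12,0.3,0],[0,0,0],[0,0,0]], "twist": [-0.037,-0.037,-0.037,-0.037,-0.037,-0.034,0,0]}' 255; python3 -c "
from h import *
delta((0,-24,139))"
```

```text
time: 38.3
tool_pos: [613.2, 101.2, 219.0]
tcp_rot: [3.123, -0.035, -0.204]
contact_force: [0.7, -0.3, -0.2]
grip_width: 0.3
tcp [613.2 101.2 219. ] yaw -0.204 d mm [  8.6  -2.4 -80. ] units [ 0.057 -0.016 -0.533] dyaw(90) 0.01
```

```bash
python3 -m handwheel '{"translation": [[0.05,-0.016,0],[0,0,-0.2],[0,0,-0.2],[0,0,-0.11],[0,0,0],[0,0,0],[0,0,0],[0,0,0]], "twist": [0.01,0,0,0,0,0,0,0]}'; python3 -c "
from h import *
delta((0,-24,129))"
```

```text
time: 39.3
tool_pos: [623.2, 89.7, 143.6]
tcp_rot: [3.123, -0.04, -0.194]
contact_force: [-0.7, 0.3, 0.6]
grip_width: 0.4
tcp [623.2  89.7 143.6] yaw -0.194 d mm [ -1.3   9.1 -14.6] units [-0.009  0.061 -0.097] dyaw(90) 0.003
```

```bash
python3 -m handwheel '{"translation": [[-0.01,0.057,0],[0,0,-0.06],[0,0,-0.03],[0,0,-0.02],[0,0,-0.02],[0,0,-0.02],[0,0,-0.02],[0,0,-0.02]], "twist": [0,0,0,0,0,0,0,0]}'; python3 -c "
from h import *
delta((0,-24,124))"
```

```text
time: 40.3
tool_pos: [623.2, 99.6, 123.8]
tcp_rot: [3.125, -0.049, -0.192]
contact_force: [-9.6, -0.9, 21.9]
grip_width: 0.2
tcp [623.2  99.6 123.8] yaw -0.192 d mm [-1.4 -0.8  0.2] units [-0.009 -0.005  0.001] dyaw(90) 0.002
```

```bash
python3 -m handwheel '{"translation": [[0,0,0.1],[0,0,0.2],[0,0,0.15],[-0.008,-0.004,0],[0,0,0],[0,0,0],[0,0,0],[0,0,0]], "twist": [0,0,0,0,0,0,0,0]}' 150; python3 - <<'E'
from h import *
delta((0,-24,127))
c=snap('side','s17'); cv2.imwrite('pics/s17z.png',cv2.resize(c['img'][130:250,200:340,::-1],None,fx=5,fy=5))
E
```

```text
time: 41.3
tool_pos: [620.6, 98.7, 189.9]
tcp_rot: [3.123, -0.044, -0.192]
contact_force: [-0.0, 0.2, -1.7]
grip_width: 37.8
tcp [620.6  98.7 189.9] yaw -0.192 d mm [  1.2   0.1 -62.9] units [ 0.008  0.001 -0.42 ] dyaw(90) 0.002
```

View pics/s17z.png

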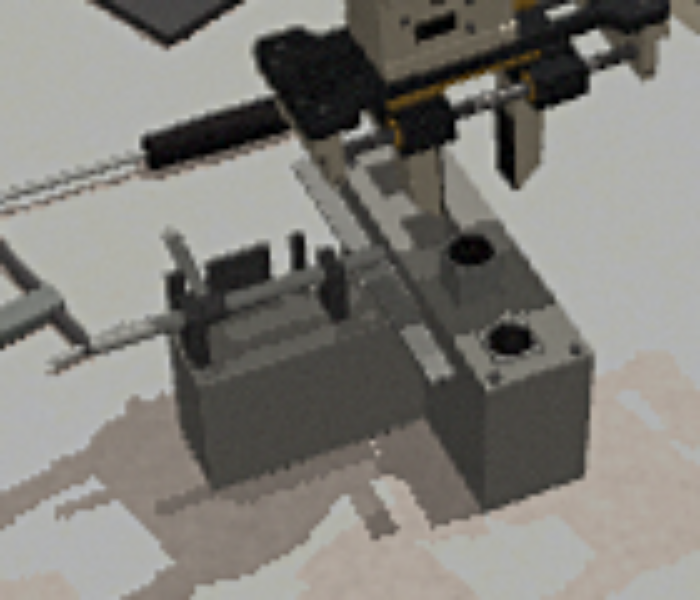

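```bash
python3 -m handwheel '{"translation": [[0.005,0,-0.1],[0,0,-0.15],[0,0,-0.11],[0,0,-0.04],[0,0,0],[0,0,0],[0,0,0],[0,0,0]], "twist": [0,0,0,0,0,0,0,0]}'; python3 -c "
from h import *
delta((0,-24,127))"
```

```text
time: 42.35
tool_pos: [621.3, 98.7, 126.1]
tcp_rot: [3.123, -0.044, -0.192]
contact_force: [0.3, 0.3, -0.3]
grip_width: 37.9
tcp [621.3  98.7 126.1] yaw -0.192 d mm [0.6 0.1 0.9] units [0.004 0.001 0.006] dyaw(90) 0.002
```

```bash
python3 -m handwheel '{"translation": [[0,0,0],[0,0,0],[0,0,0],[0,0,0],[0,0,0],[0,0,0],[0,0,0],[0,0,0]], "twist": [0,0,0,0,0,0,0,0]}' 255;  python3 -m handwheel '{"translation": [[0,0,0.1],[0,0,0.15],[0,0,0.2],[0,0,0.2],[0,0,0],[0,0,0],[0,0,0],[0,0,0]], "twist": [0,0,0,0,0,0,0,0]}'; python3 - <<'E'
from h import *
c=snap('scene','c18'); 
for d in spot_point('scene','tray')[:2]: print(d['score'],tow(c,d['position']))
o=get_obs(); p=o['tool_pos']; print(p.round(1),o['tcp_rot'].round(3),o['grip_width'],((np.array([487,-166,74])-p)/150).round(3))
cv2.imwrite('pics/c18z.png',cv2.resize(c['img'][100:310,100:380,::-1],None,fx=2.7,fy=2.7))
E
```

```text
time: 43.35
tool_pos: [621.4, 98.7, 126.7]
tcp_rot: [3.124, -0.045, -0.192]
contact_force: [0.0, 0.4, -0.5]
grip_width: 25.7
time: 44.35
tool_pos: [619.1, 98.6, 226.0]
tcp_rot: [3.122, -0.039, -0.193]
contact_force: [-0.2, -0.3, -2.4]
grip_width: 25.8
0.97 [ 490.54119208 -196.21353897   -8.57585533]
0.39 [4.13181341e+02 3.64988661e+02 2.90238506e-02]
[619.3  98.6 226.2] [ 3.122 -0.039 -0.192] 25.47423476249643 [-0.882 -1.764 -1.015]
```

View pics/c18z.png

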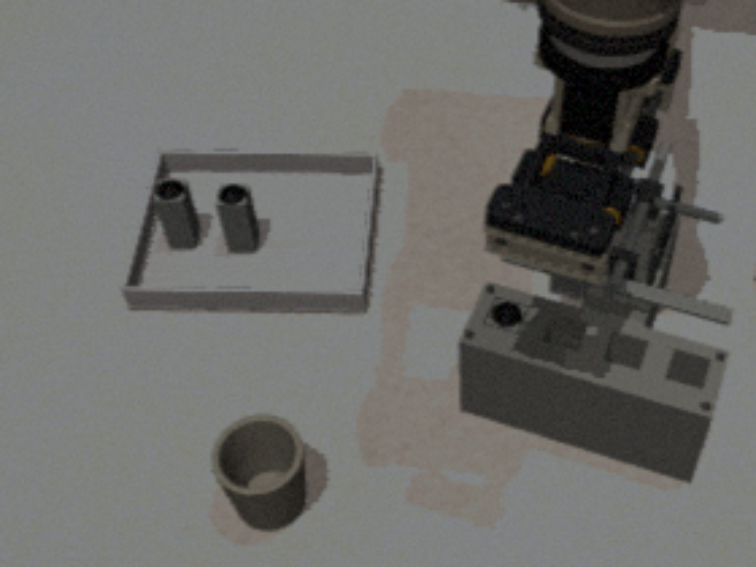

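```bash
python3 -m handwheel '{"translation": [[-0.142,-0.285,0],[-0.142,-0.285,0],[-0.142,-0.285,0],[-0.142,-0.285,0],[-0.142,-0.285,0],[-0.13,-0.285,0],[0,0,0],[0,0,0]], "twist": [0.035,0.035,0.035,0.035,0.035,0.035,0,0]}'; python3 - <<'E'
from h import *
o=get_obs(); p=o['tool_pos']; print(p.round(1),o['tcp_rot'].round(3),o['grip_width'],((np.array([487,-164,74])-p)/150).round(3))
E
```

```text
time: 45.45
tool_pos: [488.6, -164.3, 224.0]
tcp_rot: [3.122, -0.038, 0.149]
contact_force: [0.9, -0.3, -1.5]
grip_width: 25.9
[ 488.6 -164.3  224. ] [ 3.122 -0.038  0.149] 25.876702470794033 [-0.011  0.002 -1.   ]
```

```bash
python3 -m handwheel '{"translation": [[0,0,-0.2],[0,0,-0.25],[0,0,-0.25],[0,0,-0.18],[0,0,-0.07],[0,0,-0.02],[0,0,-0.01],[0,0,0]], "twist": [0,0,0,0,0,0,0,0]}'; python3 - <<'E'
from h import *
c=capture('scene'); o=get_obs(); p=o['tool_pos']; print(p.round(1),o['tcp_rot'].round(3),o['grip_width'])
cv2.imwrite('pics/c19z.png',cv2.resize(c['img'][100:310,100:380,::-1],None,fx=2.7,fy=2.7))
E
```

```text
time: 46.45
tool_pos: [493.9, -158.4, 75.6]
tcp_rot: [3.119, -0.045, 0.157]
contact_force: [0.5, -0.6, -2.1]
grip_width: 25.9
[ 494.  -158.5   75.8] [ 3.119 -0.045  0.157] 25.82745188311109
```

View pics/c19z.png

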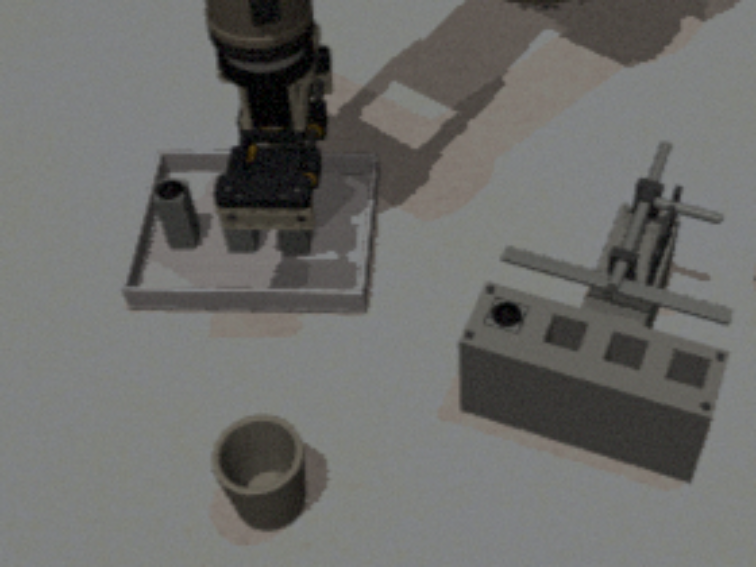

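```bash
python3 -m handwheel '{"translation": [[0,0,-0.015],[0,0,-0.01],[0,0,0],[0,0,0],[0,0,0],[0,0,0],[0,0,0],[0,0,0]], "twist": [0,0,0,0,0,0,0,0]}';  python3 -m handwheel '{"translation": [[0,0,0],[0,0,0],[0,0,0.03],[0,0,0.1],[0,0,0.25],[0,0,0.3],[0,0,0.3],[0,0,0]], "twist": [0,0,0,0,0,0,0,0]}' 130; python3 - <<'E'
from h import *
delta((0,-72,139))
c=capture('scene'); cv2.imwrite('pics/c20z.png',cv2.resize(c['img'][100:310,100:380,::-1],None,fx=2.7,fy=2.7))
E
```

```text
time: 47.5
tool_pos: [494.4, -159.0, 72.9]
tcp_rot: [3.117, -0.047, 0.157]
contact_force: [0.4, 0.3, -1.6]
grip_width: 26.3
time: 48.5
tool_pos: [494.7, -159.1, 229.9]
tcp_rot: [3.114, -0.051, 0.157]
contact_force: [0.1, 0.6, -0.3]
grip_width: 45.0
tcp [ 494.7 -159.1  229.9] yaw 0.157 d mm [118.1 210.8 -90.9] units [ 0.787  1.405 -0.606] dyaw(90) -0.22
```

View pics/c20z.png

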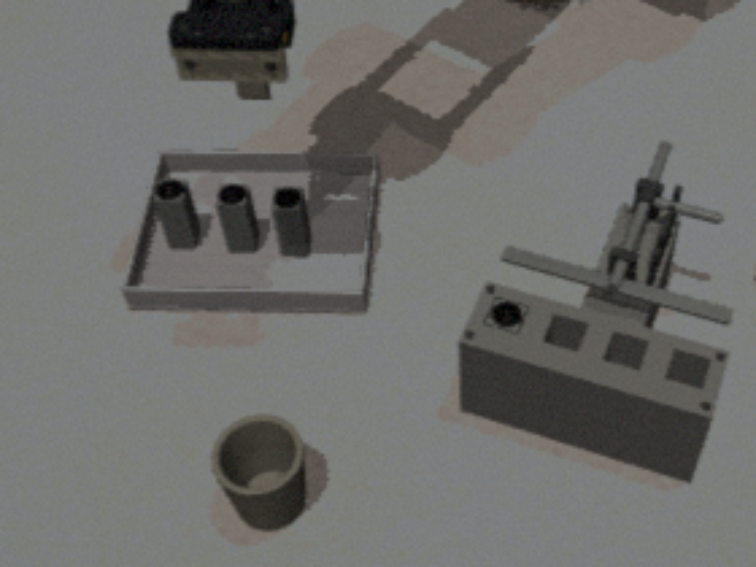

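```bash
python3 -m handwheel '{"translation": [[0.155,0.275,0],[0.155,0.275,0],[0.155,0.275,0],[0.155,0.275,0],[0.14,0.25,0],[0,0,0],[0,0,0],[0,0,0]], "twist": [-0.045,-0.045,-0.045,-0.045,-0.035,0,0,0]}' 255; python3 -c "
from h import *
delta((0,-72,139))"
```

```text
time: 49.55
tool_pos: [605.2, 48.8, 220.7]
tcp_rot: [3.115, -0.034, -0.195]
contact_force: [-0.0, -0.5, 0.3]
grip_width: 0.4
tcp [605.2  48.8 220.7] yaw -0.195 d mm [  7.6   2.8 -81.7] units [ 0.05   0.019 -0.545] dyaw(90) 0.004
```

```bash
python3 -m handwheel '{"translation": [[0.045,0.04,0],[0,0,-0.2],[0,0,-0.2],[0,0,-0.11],[0,0,0],[0,0,0],[0,0,0],[0,0,0]], "twist": [0,0,0,0,0,0,0,0]}'; python3 -c "
from h import *
delta((0,-72,129))"
```

```text
time: 50.55
tool_pos: [614.8, 51.7, 146.4]
tcp_rot: [3.116, -0.041, -0.201]
contact_force: [0.4, 0.0, 0.8]
grip_width: 0.4
tcp [614.8  51.7 146.4] yaw -0.201 d mm [ -2.   -0.1 -17.4] units [-0.014 -0.    -0.116] dyaw(90) 0.008
```

```bash
python3 -m handwheel '{"translation": [[-0.016,0,0],[0,0,-0.07],[0,0,-0.03],[0,0,-0.02],[0,0,-0.02],[0,0,-0.02],[0,0,-0.02],[0,0,-0.02]], "twist": [0,0,0,0,0,0,0,0]}'; python3 -c "
from h import *
delta((0,-72,124))"
```

```text
time: 51.55
tool_pos: [614.1, 52.0, 123.8]
tcp_rot: [3.117, -0.05, -0.2]
contact_force: [-10.4, -0.5, 24.1]
grip_width: 0.5
tcp [614.1  52.  123.8] yaw -0.2 d mm [-1.2 -0.3  0.2] units [-0.008 -0.002  0.002] dyaw(90) 0.007
```

```bash
python3 -m handwheel '{"translation": [[0,0,0.1],[0,0,0.2],[0,0,0.15],[-0.006,-0.002,0],[0,0,0],[0,0,0],[0,0,0],[0,0,0]], "twist": [0,0,0,0,0,0,0,0]}' 150; python3 - <<'E'
from h import *
delta((0,-72,127))
c=snap('side','s21'); cv2.imwrite('pics/s21z.png',cv2.resize(c['img'][130:250,200:340,::-1],None,fx=5,fy=5))
E
```

```text
time: 52.55
tool_pos: [611.9, 51.7, 190.3]
tcp_rot: [3.116, -0.046, -0.2]
contact_force: [-0.1, 0.4, 0.3]
grip_width: 38.3
tcp [611.9  51.7 190.3] yaw -0.2 d mm [  0.9  -0.  -63.3] units [ 0.006 -0.    -0.422] dyaw(90) 0.007
```

View pics/s21z.png

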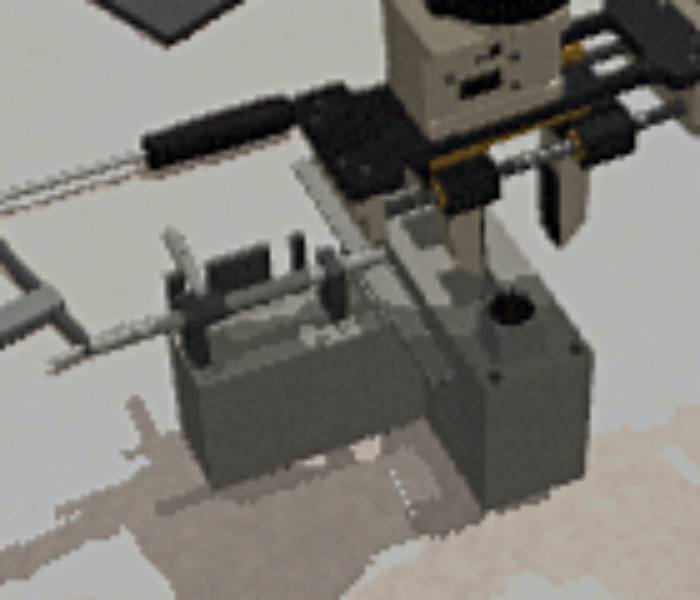

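```bash
python3 -m handwheel '{"translation": [[0.004,0,-0.1],[0,0,-0.15],[0,0,-0.11],[0,0,-0.04],[0,0,0],[0,0,0],[0,0,0],[0,0,0]], "twist": [0,0,0,0,0,0,0,0]}'; python3 -c "
from h import *
delta((0,-72,127))"
```

```text
time: 53.6
tool_pos: [612.4, 51.7, 126.5]
tcp_rot: [3.116, -0.046, -0.2]
contact_force: [0.6, 0.0, 0.5]
grip_width: 37.7
tcp [612.4  51.7 126.5] yaw -0.2 d mm [0.4 0.  0.5] units [0.003 0.    0.003] dyaw(90) 0.007
```

```bash
python3 -m handwheel '{"translation": [[0,0,0],[0,0,0],[0,0,0],[0,0,0],[0,0,0],[0,0,0],[0,0,0],[0,0,0]], "twist": [0,0,0,0,0,0,0,0]}' 255;  python3 -m handwheel '{"translation": [[0,0,0.1],[0,0,0.15],[0,0,0.2],[0,0,0.2],[0,0,0],[0,0,0],[0,0,0],[0,0,0]], "twist": [0,0,0,0,0,0,0,0]}'; python3 - <<'E'
from h import *
c=snap('scene','c22'); 
for d in spot_point('scene','tray')[:2]: print(d['score'],tow(c,d['position']))
o=get_obs(); p=o['tool_pos']; print(p.round(1),o['tcp_rot'].round(3),o['grip_width'],((np.array([484,-120,74])-p)/150).round(3))
cv2.imwrite('pics/c22z.png',cv2.resize(c['img'][100:310,100:380,::-1],None,fx=2.7,fy=2.7))
E
```

```text
time: 54.6
tool_pos: [612.4, 51.7, 127.0]
tcp_rot: [3.117, -0.046, -0.2]
contact_force: [-0.2, 0.7, 0.4]
grip_width: 26.1
time: 55.6
tool_pos: [610.3, 51.8, 226.3]
tcp_rot: [3.116, -0.04, -0.2]
contact_force: [-0.4, 0.5, -2.2]
grip_width: 25.6
0.8 [ 489.77299294 -197.36863398   -5.70956407]
0.61 [411.75050925 363.56138306  -0.61564401]
[610.4  51.7 226.5] [ 3.116 -0.041 -0.2  ] 26.1820497274439 [-0.843 -1.145 -1.017]
```

View pics/c22z.png

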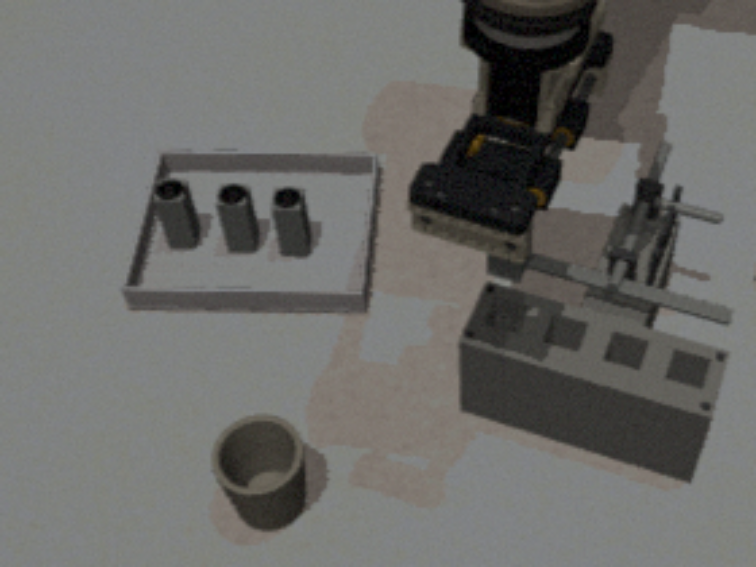

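```bash
python3 -m handwheel '{"translation": [[-0.167,-0.225,0],[-0.167,-0.225,0],[-0.167,-0.225,0],[-0.167,-0.225,0],[-0.167,-0.225,0],[0,0,0],[0,0,0],[0,0,0]], "twist": [0.043,0.043,0.043,0.043,0.043,0,0,0]}'; python3 - <<'E'
from h import *
o=get_obs(); p=o['tool_pos']; print(p.round(1),o['tcp_rot'].round(3),o['grip_width'],((np.array([484,-119,74])-p)/150).round(3))
E
```

```text
time: 56.7
tool_pos: [481.7, -120.1, 224.5]
tcp_rot: [3.116, -0.04, 0.15]
contact_force: [-0.1, 0.3, -2.6]
grip_width: 25.7
[ 481.7 -120.1  224.5] [ 3.116 -0.04   0.15 ] 25.725680589246974 [ 0.015  0.008 -1.003]
```

```bash
python3 -m handwheel '{"translation": [[0,-0.02,-0.2],[0,-0.02,-0.25],[0,0,-0.25],[0,0,-0.12],[0,0,0],[0,0,0],[0,0,0],[0,0,0]], "twist": [0,0,0,0,0,0,0,0]}'; python3 - <<'E'
from h import *
c=capture('scene'); o=get_obs(); p=o['tool_pos']; print(p.round(1),o['tcp_rot'].round(3),o['grip_width'])
cv2.imwrite('pics/c23z.png',cv2.resize(c['img'][100:310,100:380,::-1],None,fx=2.7,fy=2.7))
E
```

```text
time: 57.7
tool_pos: [487.2, -122.0, 100.6]
tcp_rot: [3.113, -0.047, 0.157]
contact_force: [-0.6, 0.0, -2.3]
grip_width: 26.0
[ 487.2 -122.   100.7] [ 3.112 -0.047  0.157] 25.985135860108176
```

View pics/c23z.png

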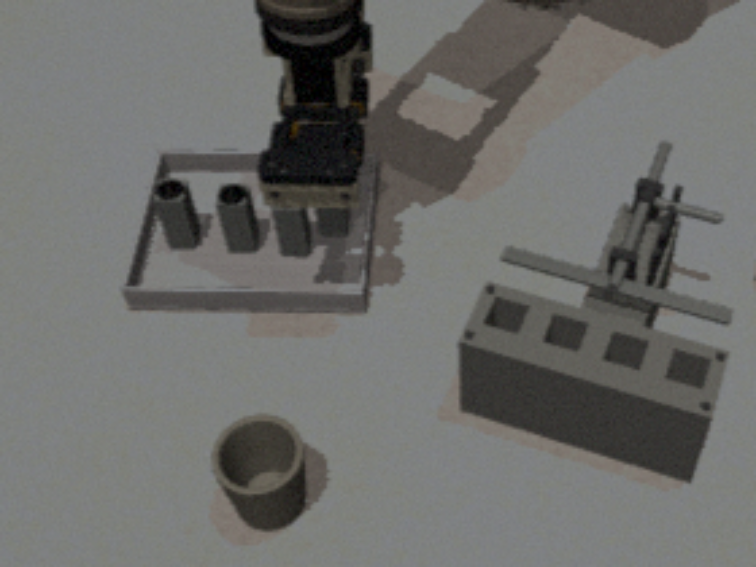

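```bash
python3 -m handwheel '{"translation": [[0,0.02,0],[0,0,-0.1],[0,0,-0.06],[0,0,-0.02],[0,0,-0.01],[0,0,0],[0,0,0],[0,0,0]], "twist": [0,0,0,0,0,0,0,0]}'; python3 - <<'E'
from h import *
c=capture('scene'); o=get_obs(); p=o['tool_pos']; print(p.round(1),o['tcp_rot'].round(3),o['grip_width'])
cv2.imwrite('pics/c24z.png',cv2.resize(c['img'][100:310,100:380,::-1],None,fx=2.7,fy=2.7))
E
```

```text
time: 58.75
tool_pos: [488.6, -119.2, 73.6]
tcp_rot: [3.11, -0.051, 0.157]
contact_force: [0.1, 0.6, -2.2]
grip_width: 25.7
[ 488.6 -119.2   73.6] [ 3.11  -0.051  0.157] 26.15044430110944
```

View pics/c24z.png

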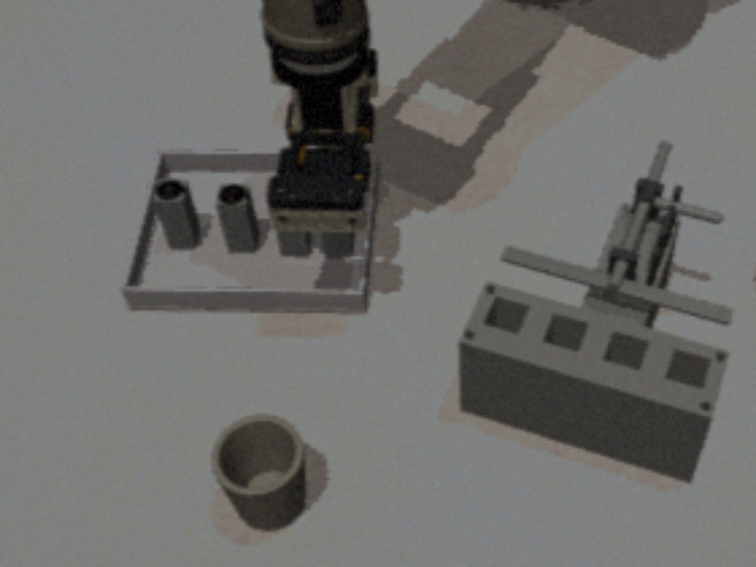

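```bash
python3 -m handwheel '{"translation": [[0,0,-0.007],[0,0,0],[0,0,0],[0,0,0],[0,0,0],[0,0,0],[0,0,0],[0,0,0]], "twist": [0,0,0,0,0,0,0,0]}';  python3 -m handwheel '{"translation": [[0,0,0],[0,0,0],[0,0,0.03],[0,0,0.1],[0,0,0.25],[0,0,0.3],[0,0,0.3],[0,0,0]], "twist": [0,0,0,0,0,0,0,0]}' 130; python3 - <<'E'
from h import *
delta((-138,48,200))
c=capture('scene'); cv2.imwrite('pics/c25z.png',cv2.resize(c['img'][100:310,100:380,::-1],None,fx=2.7,fy=2.7))
E
```

```text
time: 59.8
tool_pos: [488.8, -119.4, 73.2]
tcp_rot: [3.11, -0.052, 0.157]
contact_force: [-0.5, 0.4, 0.1]
grip_width: 26.0
time: 60.8
tool_pos: [488.7, -119.4, 226.2]
tcp_rot: [3.109, -0.053, 0.157]
contact_force: [-0.2, 0.7, -0.9]
grip_width: 44.9
tcp [ 488.7 -119.4  226.2] yaw 0.157 d mm [ 11.1 314.8 -26.2] units [ 0.074  2.099 -0.174] dyaw(90) -0.22
```

View pics/c25z.png

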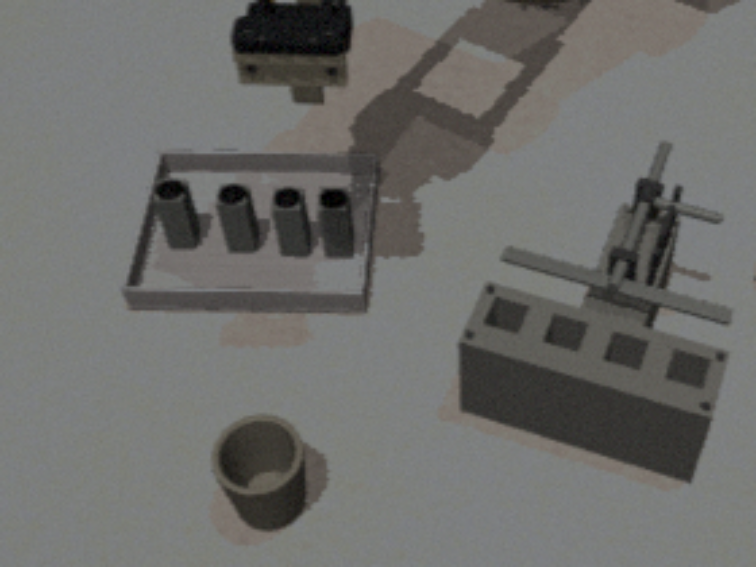

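```bash
python3 -m handwheel '{"translation": [[0.01,0.335,0],[0.01,0.335,0],[0.01,0.335,0],[0.01,0.335,0],[0.01,0.335,0],[0.01,0.335,0],[0,0,0],[0,0,0]], "twist": [-0.037,-0.037,-0.037,-0.037,-0.037,-0.032,0,0]}'; python3 -c "
from h import *
delta((-138,48,121))"
```

```text
time: 61.85
tool_pos: [490.7, 190.0, 213.4]
tcp_rot: [3.107, -0.033, -0.198]
contact_force: [1.1, 0.4, -0.7]
grip_width: 44.9
tcp [490.7 190.  213.4] yaw -0.198 d mm [  9.1   5.5 -92.4] units [ 0.061  0.037 -0.616] dyaw(90) 0.006
```

```bash
python3 -m handwheel '{"translation": [[0.055,0.06,0],[0,0,-0.2],[0,0,-0.15],[0,0,0],[0,0,0],[0,0,0],[0,0,0],[0,0,0]], "twist": [0.005,0,0,0,0,0,0,0]}'; python3 - <<'E'
from h import *
delta((-138,48,121))
c=capture('wrist'); mark(c,'w26',[(-138,48,118),(-138,64,118),(-138,23,127)],True)
E
```

```text
time: 62.85
tool_pos: [503.6, 195.4, 162.4]
tcp_rot: [3.109, -0.038, -0.196]
contact_force: [-0.3, -0.0, -0.4]
grip_width: 44.8
tcp [503.6 195.4 162.4] yaw -0.196 d mm [ -3.7   0.1 -41.4] units [-0.025  0.001 -0.276] dyaw(90) 0.004
```

View pics/w26.png

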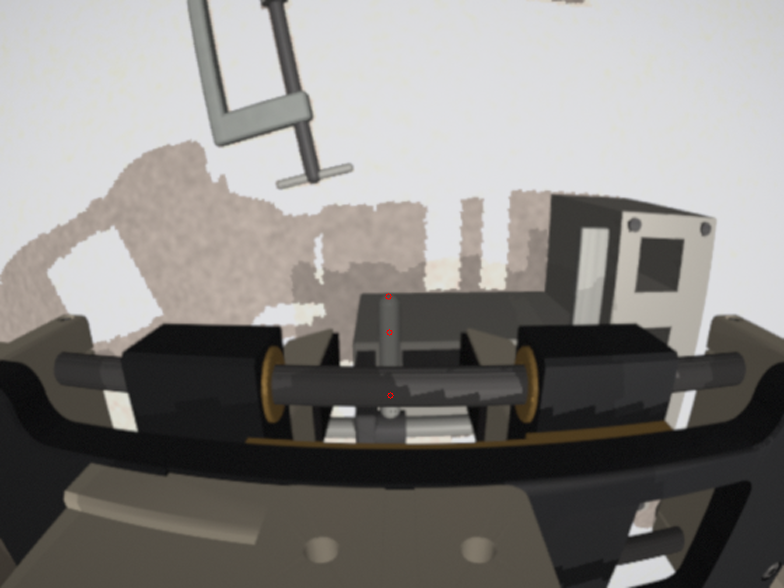

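```bash
python3 -m handwheel '{"translation": [[-0.022,0,-0.1],[0,0,-0.13],[0,0,-0.03],[0,0,0],[0,0,0],[0,0,0],[0,0,0],[0,0,0]], "twist": [0.004,0,0,0,0,0,0,0]}'; python3 -c "
from h import *
delta((-138,48,121))"
```

```text
time: 63.9
tool_pos: [501.8, 196.1, 125.7]
tcp_rot: [3.111, -0.043, -0.189]
contact_force: [-0.2, 0.1, -0.1]
grip_width: 45.0
tcp [501.8 196.1 125.7] yaw -0.189 d mm [-1.9 -0.6 -4.7] units [-0.013 -0.004 -0.031] dyaw(90) -0.0
```

```bash
python3 -m handwheel '{"translation": [[-0.007,0,-0.025],[0,0,0],[0,0,0],[0,0,0],[0,0,0],[0,0,0],[0,0,0],[0,0,0]], "twist": [0,0,0,0,0,0,0,0]}' 255; python3 -m handwheel '{"translation": [[-0.001,-0.006,0.064],[-0.004,-0.019,0.061],[-0.006,-0.030,0.056],[-0.008,-0.040,0.049],[-0.007,-0.036,0.031],[0,0,0],[0,0,0],[0,0,0]], "twist": [0,0,0,0,0,0,0,0]}'; python3 - <<'E'
from h import *
delta((-138,48*np.cos(.95),121+48*np.sin(.95)))
c=snap('side','s27'); cv2.imwrite('pics/s27z.png',cv2.resize(c['img'][130:250,200:340,::-1],None,fx=5,fy=5))
E
```

```text
time: 64.9
tool_pos: [500.8, 196.0, 121.6]
tcp_rot: [3.111, -0.044, -0.189]
contact_force: [-0.6, -0.4, -0.4]
grip_width: 7.9
time: 65.9
tool_pos: [496.2, 174.9, 162.2]
tcp_rot: [3.112, -0.042, -0.192]
contact_force: [2.6, 0.4, -5.6]
grip_width: 8.1
tcp [496.2 174.9 162.2] yaw -0.192 d mm [-0.2  0.9 -2.2] units [-0.001  0.006 -0.014] dyaw(90) 0.002
```

View pics/s27z.png

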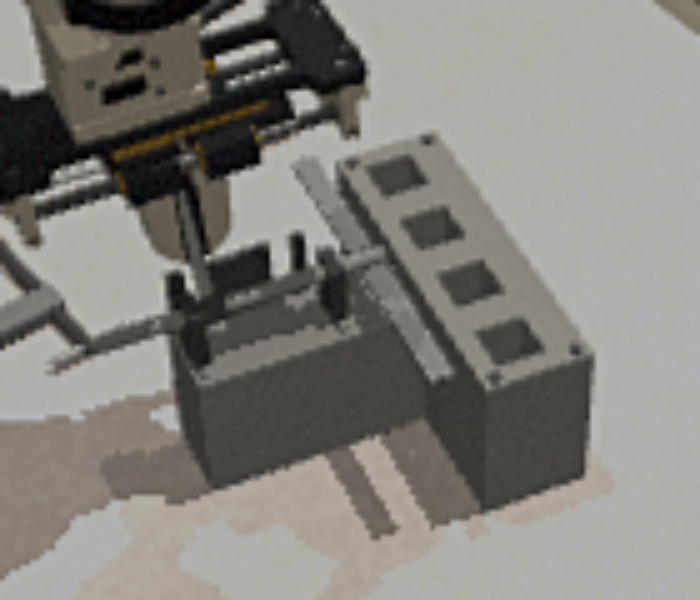

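Slide home.

```bash
python3 -m handwheel '{"translation": [[0.063,-0.012,0],[0.063,-0.012,0],[0.063,-0.012,0],[0.063,-0.012,0],[0.063,-0.012,0],[0.012,-0.002,0],[0.012,-0.002,0],[0,0,0]], "twist": [0,0,0,0,0,0,0,0]}' ; python3 - <<'E'
from h import *
delta((-90,48*np.cos(.95),121+48*np.sin(.95)))
c=snap('side','s28'); cv2.imwrite('pics/s28z.png',cv2.resize(c['img'][130:250,200:340,::-1],None,fx=5,fy=5))
E
```

```text
time: 66.95
tool_pos: [543.8, 166.5, 161.5]
tcp_rot: [3.109, -0.023, -0.19]
contact_force: [-1.6, -0.6, -0.8]
grip_width: 8.4
tcp [543.8 166.5 161.5] yaw -0.19 d mm [-0.6  0.3 -1.5] units [-0.004  0.002 -0.01 ] dyaw(90) 0.001
```

View pics/s28z.png

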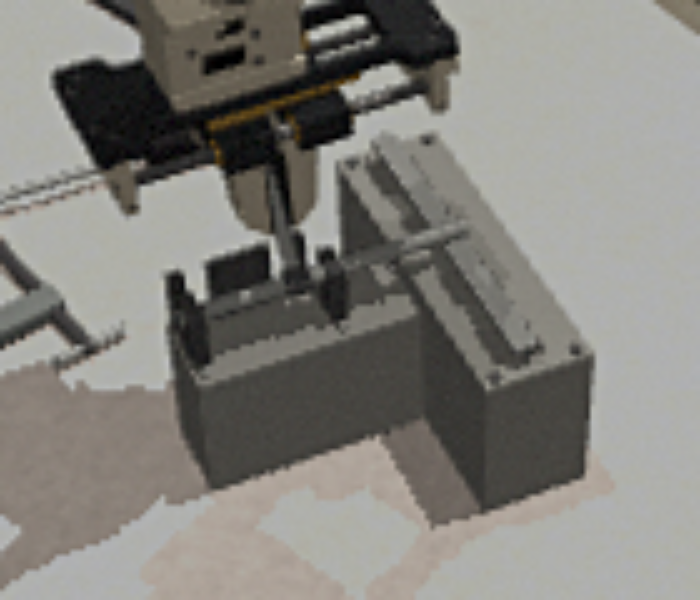

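```bash
python3 -m handwheel '{"translation": [[0.012,-0.002,0],[0.007,0.036,-0.031],[0.008,0.040,-0.049],[0.006,0.030,-0.056],[0.004,0.019,-0.061],[0.001,0.006,-0.064],[0,0,0],[0,0,0]], "twist": [0,0,0,0,0,0,0,0]}' ; python3 - <<'E'
from h import *
delta((-90,48,121))
c=snap('side','s29'); cv2.imwrite('pics/s29z.png',cv2.resize(c['img'][130:250,200:340,::-1],None,fx=5,fy=5))
E
```

```text
time: 68.0
tool_pos: [547.9, 185.6, 126.4]
tcp_rot: [3.105, -0.019, -0.187]
contact_force: [-5.7, 1.9, 0.6]
grip_width: 8.2
tcp [547.9 185.6 126.4] yaw -0.187 d mm [-0.9  0.9 -5.4] units [-0.006  0.006 -0.036] dyaw(90) -0.002
```

View pics/s29z.png

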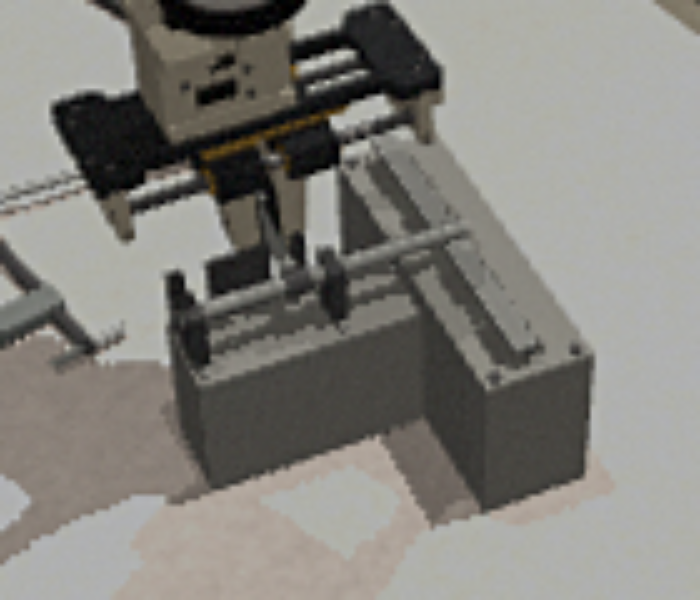

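Lower the last 5 mm, release, rise.

```bash
python3 -m handwheel '{"translation": [[0,0.004,-0.03],[0,0,-0.015],[0,0,0],[0,0,0],[0,0,0],[0,0,0],[0,0,0],[0,0,0]], "twist": [0,0,0,0,0,0,0,0]}'; python3 -m handwheel '{"translation": [[0,0,0],[0,0,0],[0,0,0],[0,0,0.1],[0,0,0.2],[0,0,0.3],[0,0,0.3],[0,0,0]], "twist": [0,0,0,0,0,0,0,0]}' 130; python3 - <<'E'
from h import *
delta((-90,48,121))
c=capture('wrist'); mark(c,'w30',[(-90,48,118),(-90,64,118),(-90,23,127),(0,92,115)],True)
c=snap('side','s30'); cv2.imwrite('pics/s30z.png',cv2.resize(c['img'][130:250,200:340,::-1],None,fx=5,fy=5))
for a in(0,.2,.5): print(a,[ [round((q-o)*5) for q,o in zip(proj(c,tf((-90,r*np.cos(a),118+r*np.sin(a)))),(200,130))] for r in (20,64)])
E
```

```text
time: 69.05
tool_pos: [547.9, 185.8, 125.1]
tcp_rot: [3.104, -0.018, -0.184]
contact_force: [-4.8, 2.5, -0.6]
grip_width: 7.7
time: 70.05
tool_pos: [552.0, 184.3, 270.7]
tcp_rot: [3.106, -0.031, -0.184]
contact_force: [0.1, 0.6, -0.9]
grip_width: 45.1
tcp [552.  184.3 270.7] yaw -0.184 d mm [  -5.     2.1 -149.7] units [-0.033  0.014 -0.998] dyaw(90) -0.003
0 [[281, 256], [250, 206]]
0.2 [[281, 251], [250, 190]]
0.5 [[282, 246], [252, 172]]
```

View pics/s30z.png

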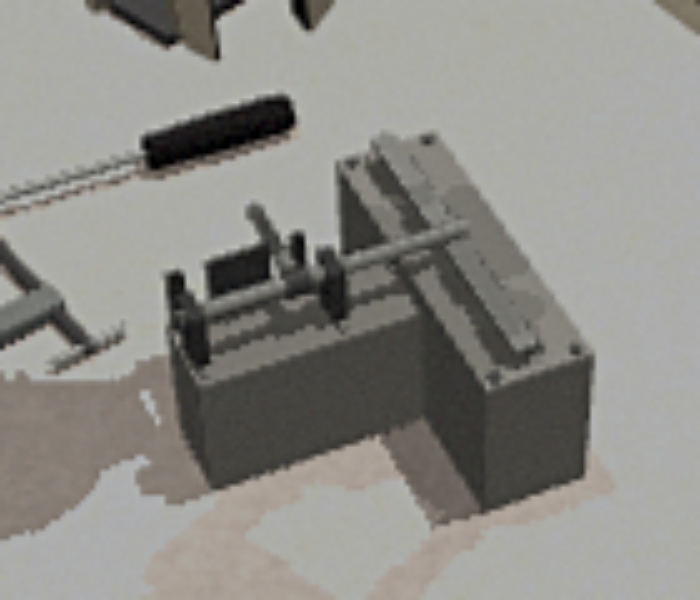

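View pics/w30.png

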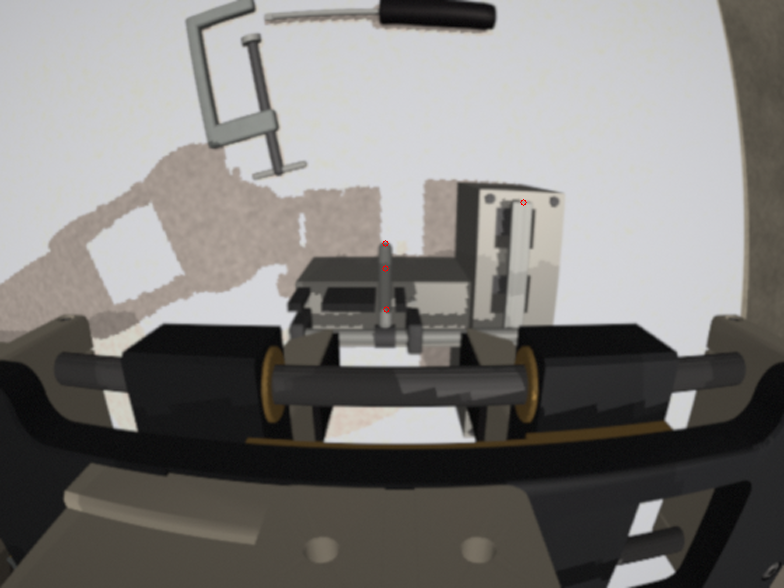

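```bash
python3 - <<'E'
from h import *
c=snap('side','s31'); a=cv2.imread('pics/side0.png'); b=c['img'][:,:,::-1]
cv2.imwrite('pics/cmp.png',np.hstack([cv2.resize(x[155:235,230:320],None,fx=4,fy=4,interpolation=cv2.INTER_CUBIC) for x in(a,b)]))
c=snap('scene','c31'); cv2.imwrite('pics/c31z.png',cv2.resize(c['img'][100:310,100:380,::-1],None,fx=2.7,fy=2.7))
E
```

```text
(no output)
```

View pics/cmp.png

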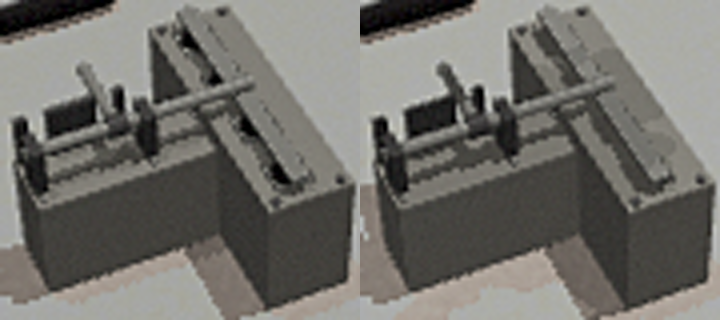

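View pics/c31z.png

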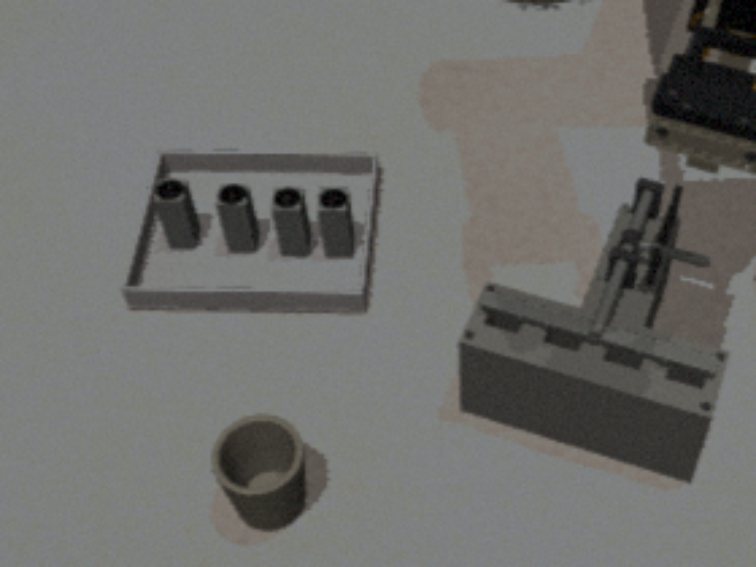

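The bolt and handle look as they did at the start. The pockets are empty, four cutters stand in the tray, and the gripper is clear, so I'm handing in.

```bash
python3 -c "
from plant import *
print(close_job()); print(get_obs()['time'])"
```

```text
the job is handed in; nothing more can be done
None
the job is handed in; nothing more can be done
```

The magazine is cleared and I handed the job in at about 70 s; the hand-in gives no verdict. I drew the bolt back and dropped its handle into the back notch. All four cutters were there; I pressed each to its stop (22–27 N), drew it out and stood it in the tray. I then slid the bolt home and dropped the handle into the home notch.

**What the last pictures showed:**
- **Cutters:** four are standing in the tray, and all four pockets are empty.
- **Bolt and handle:** compared side by side with the starting picture, they match to the pixel, as far as I could judge by eye. The handle's end is within about a pixel of where it should be when level in the notch.
- **Robot:** the gripper was open and well clear above the bench.
- **Bystanders:** I never touched the crucible, screwdriver or clamp. They appear where they were, but I did not re-measure them at the end.

**What disagreed or was off:**
- **Tray:** it was knocked about 3 cm aside during the run. I measured it again before placing the first cutter and placed all four by the new position.
- **Tool tilt:** the tool picked up a tilt of up to about 0.06 rad, and it sometimes ended up to about 11 mm off sideways. I corrected the sideways error before each press, and the tilt did not affect the result.
- **Handle release:** the last TCP height before letting go of the handle was 125 mm, against 121 mm expected. The pictures taken after release show the handle fully down.

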